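Scan the watch case and close its carton

ROBOT

A 7-joint arm with a two-finger parallel gripper is mounted at the origin on the work surface. World frame = base frame: x ahead of the robot, y to its left, z up, the work surface at z = 0. Lengths are in m, angles in rad, forces in N, time in s.
With the tool pointing down it reaches from about 0.425 to 1.025 m from the base axis. Payload 9.4 kg.
Tool frame: the origin (TCP) lies on the centre line of the jaws, within the pads' length; the fingertips stand 25 mm ahead of it and the grasp point (between the pads) lies 6 mm ahead of it; z points along the fingers, y is the line along which they close (so a half turn about z gives the same grasp; the last joint's range is limited). The gripper opens to 93 mm and grips with 3 to 60 N. Pads are 15 mm wide; open, the fingers measure 128 mm over their backs; the gripper's body (75 mm by 188 mm) begins 65 mm behind the grasp point.
Start: joints at [-1.347, 0.599, -0.003, 1.599, 0.002, 0.943, -0.08], TCP at [0.215, 0.692, 0.205] pointing down, gripper open.
Joint ranges: [-2.57, 2.57], [-0.35, 1.97], [-1.29, 1.29], [0.11, 2.56], [-1.05, 4.19], [0.11, 1.86], [-2.63, 2.63]. Speed limits (rad/s): [2.22, 2.22, 3.01, 3.01, 3.14, 3.14, 3.14].

INTERFACE

Orientations are given as a rotation vector (axis times angle).
In Python, from cell import env gives the robot as it stands. The module is installed in compiled form; this text tells all that it offers.
- The arm moves only by the tool play_rows, never from a script. Its argument "motion" is a list of rows, each a list of 3 entries, a list of its own where there are three numbers: the finger opening in mm, from 0 to 93, then the shift along the tool's x, y, z in mm, then the turn about the tool's z in degrees. In form: [[jaw, [dx, dy, dz], yaw], ...]. A call has 1 to 20 rows; each row is the pose to reach, as a shift and turn from the pose commanded when the call began, along the tool's axes at that moment; what a row does not reach only later rows make up. A row lasts 1/12 s, in which the tool goes at most 41.7 mm and 7.16 degrees, less where a joint would pass 70% of its speed; a pose out of reach is approached as far as the arm can. A call with a gripper value outside its range is refused whole. The fingers move at their own pace and stop on an object; "grip_force" is the grip in N (left out, the last holds). Time passes only in rows, so rows that repeat a pose let the fingers close. It gives the time, the measured TCP pose, the force, the opening and the grip force at its end, in the units of the state.
- env.observe(): the state, without advancing time (a new reading comes with each control period).
- env.grab_frame(name): name is "scene" or "side" or "wrist"; returns the picture (420x560x3 uint8, red, green, blue); there is no depth.
- env.camera_info(name): a dict with "fx", "fy", "cx", "cy" (pixels), "R" (3x3) and "t" (3): a world point X has camera coordinates R X + t. Camera axes: x right, y down, z forward; pixel columns grow to the right and rows downward; lengths in m; the calibration is good to about 2 mm. The wrist camera is an equidistant fisheye: a pixel r from the principal point sees the ray r / f radians off the axis. A picture is of the moment at which its call begins: read the wrist's pose just before it. camera_info takes no time and is no camera call; for the wrist camera it gives the pose at the moment of the call.
- env.hand_in(): hands the job in; it is judged then, once.
The state is a dict: "t": time; "q": joint angles; "qvel": joint speeds; "joint_torque": joint torques, N m; "tcp_pos": TCP position; "eef_rot": TCP orientation; "contact_force": force on the tool from outside, world axes, zero at the start; "wrist_torque": the same for the moment, N m; "opening": opening from 0.0 (shut) to 1.0 (fully open); "grasp_force": force on a finger pad.
Only numpy, scipy, OpenCV 4.12 (cv2) and the standard library are available. Lean on these libraries where they do the work, as an engineer would, in place of code of your own. Each camera call takes 0.05 s, during which the arm holds its last target. There are 200 camera calls.

TASK

Take the contact reader from its dock and scan the label on the sloping watch case in the open white carton: set the reader square to the label, tip on the label's middle, press until the spring tip is about half way in, and hold it still there for a good second (the label's height varies, so feel for it). Then stand the reader back on its dock, let go of it, and only then close the carton: the short flap folded down flat first, then the long flap flat over it. Leave everything else on the bench where it stands.

Things in the scene. Friction and masses are not known exactly. Their poses are not given: they have to be found in the camera images.
- reader: Cordless contact reader standing nose down on the dock: a square grey handle 30 x 30 mm (sides along its x and y) from 32 to 140 mm above a round black foot of 40 mm diameter. Origin at the centre of the foot's flat underside; z runs up the handle. From the underside a steel spring tip of 12 mm diameter sticks out 14 mm along -z. About 0.17 kg
- reader_tip (a point): end of the reader's spring tip, 14 mm below the reader's origin along its -z when the tip is out
- plunger (a joint): how far the spring tip is pushed into the reader: 0 = out, 0.010 m = at its stop; about 1.2 N to start it, 4.2 N at half way, 7.2 N at the stop
- dock: Fixed grey charging dock, 76 x 76 mm, 20 mm high, with a through hole of 30 mm diameter in the middle: the reader's foot rests on its top while the tip hangs in the hole. Origin at the centre of the underside, z up
- carton: White open carton, fixed: 188 mm (x) by 208 mm (y) outside, 125 mm high, walls 4 mm. Origin at the centre of its underside, x away from the robot at yaw 0, z up. Inside it a black watch case (sloping face 100 mm along the slope x 110 mm wide) leans on packing, its face tilted 25 degrees from level and looking up and towards the carton's -x side
- label (a point): Middle of the paper label (36 mm along the slope x 52 mm wide, with bars) on the case's face, 20 mm to the +x side of the carton's middle. x, y are true, but the height is only the mean one, 72 mm: the real label lies up to 12 mm higher or lower on the same vertical line, unknown each time. Site z = outward normal of the label (25 degrees from vertical), y = carton's y, x up the slope
- flap_short (a joint): Short carton flap on the carton's +y edge (80 mm long, 184 mm wide along the carton's x, 4 mm thick), hinge along the carton's x at y = +102 mm, 125 mm up. 0 = closed flat over the opening, 1.57 = upright, more = leaning outwards (stop at 2.3). Stiff crease: stays where it is left
- flap_short_tip (a point): middle of the short flap's free edge
- flap_long (a joint): Long carton flap on the carton's -y edge (150 mm long, 184 mm wide, 4 mm thick), hinge at y = -102 mm, 129.5 mm up. Same values as flap_short
- flap_long_tip (a point): middle of the long flap's free edge
- pen_pot: bystander: steel pot of pens, 68 mm wide, 155 mm high; origin under its centre
- watch_cushion: bystander: wrist watch on a small stand, 70 x 60 mm, 66 mm high; origin under its centre
- loupe: bystander: black eyeglass, 34 mm wide, 28 mm high; origin under its centre
- screw_jar: bystander: glass jar, 44 mm wide, 50 mm high; origin under its centre
- blower: bystander: rubber dust blower standing, 58 mm wide, 95 mm high; origin under its centre
- screwdriver: bystander: screwdriver lying along its x, 140 mm long
- tin: bystander: flat tin, 64 mm wide, 22 mm high; origin under its centre
Mind the look-alikes: they are no part of the job. Leave any orange look-alike of the reader alone. Leave any pink look-alike of the dock alone.

How it is judged:
By the outcome, as a careful person would: the job done as asked, in the order asked, and still so for the second after the job is handed in, with the robot touching nothing.
It also fails if it takes over 72 s, if anything falls off the work surface, if the arm or the gripper's body presses on something with over 40 N, if the wrist force passes 120 N, or if a joint passes its speed limit or range.

## Working session

There is one attempt and no reset: what is moved stays moved. The work goes in short steps, Python scripts to look and compute and a tool call to move; the robot and the scene stay as the last step left them, time stands still between calls to the robot, and variables do not carry over. Pictures are saved under pics/ and viewed, at most 10 in all, crops included, and the job is handed in when it is done.

Besides the shell and the picture viewer there is one more tool, called by a JSON object that holds its "api" and its "payload". play_rows: Moves the arm, as the interface text tells. Its arguments: {"type":"object","properties":{"motion":{"type":"array"},"grip_force":{"type":"number"}},"required":["motion"]}

```bash
mkdir -p pics; python3 - <<'E'
from cell import env
import cv2,numpy as np
s=env.observe();print(s['t'],s['tcp_pos'],s['eef_rot'],s['contact_force'],s['opening'])
for n in ('scene','side','wrist'):
    i=env.camera_info(n);print(n,i)
    cv2.imwrite(f'pics/{n}0.png',env.grab_frame(n)[:,:,::-1])
E
```

```text
0.0 [0.21466193 0.69195272 0.20375824] [-4.70570133e-01 -3.10607699e+00  2.46388651e-03] [ 0.23904711  0.96258283 -0.02708476] 1.0029905728534882
scene {'fx': 430.74746873050947, 'fy': 430.74746873050947, 'cx': 278.03739131659466, 'cy': 211.18183099278582, 'R': array([[-0.44691271,  0.8944507 , -0.0150653 ],
       [ 0.60848473,  0.29159866, -0.73804915],
       [-0.65575556, -0.33901056, -0.67457874]]), 't': array([ 0.2790573 , -0.23497993,  1.52225296])}
side {'fx': 543.4733401229278, 'fy': 543.4733401229278, 'cx': 273.4877327945155, 'cy': 214.06555991049495, 'R': array([[ 0.95350148, -0.30138521, -0.00137362],
       [-0.23509943, -0.74092393, -0.62909458],
       [ 0.18858206,  0.60016555, -0.77732755]]), 't': array([-0.52383096,  0.18316648,  1.43570278])}
wrist {'fx': 325.19226210127806, 'fy': 325.19226210127806, 'cx': 282.0069731561303, 'cy': 209.9961591016866, 'R': array([[ 0.29551359,  0.95533686, -0.00178976],
       [ 0.92529225, -0.28575276,  0.24935841],
       [ 0.23770986, -0.07534485, -0.96840961]]), 't': array([-0.72401497, -0.03034036,  0.39081408])}
```

View pics/scene0.png

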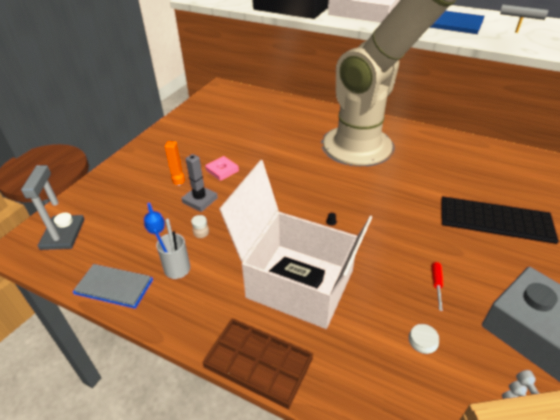

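View pics/side0.png

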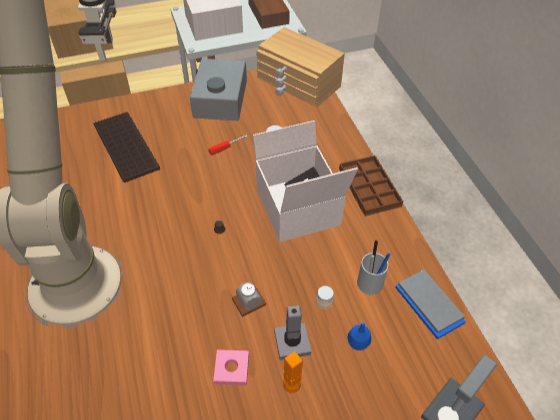

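The scene view shows the reader at (197,180) on its dock (199,198), the carton around (300,270) with the long flap on the left or right still to be determined, and the orange and pink look-alikes nearby. The side view shows the reader at (293,325), the dock at (292,342) and the carton at (300,195). I'll enlarge these next.

```bash
cat > h.py <<'E'
import numpy as np,cv2
from cell import env
def ray(n,p):
    i=env.camera_info(n);d=i['R'].T@np.array([(p[0]-i['cx'])/i['fx'],(p[1]-i['cy'])/i['fy'],1]);return -i['R'].T@i['t'],d/np.linalg.norm(d)
def onz(n,p,z):
    c,d=ray(n,p);return c+d*(z-c[2])/d[2]
def tri(p1,p2,n1='scene',n2='side'):
    c,d=ray(n1,p1);e,f=ray(n2,p2);k=np.linalg.lstsq(np.c_[d,-f],e-c,rcond=None)[0]
    a=c+k[0]*d;b=e+k[1]*f;return (a+b)/2,np.linalg.norm(a-b)
def proj(n,X):
    i=env.camera_info(n);c=i['R']@np.array(X)+i['t'];return np.array([i['fx']*c[0]/c[2]+i['cx'],i['fy']*c[1]/c[2]+i['cy']])
E
python3 - <<'E'
import cv2,numpy as np
a=cv2.imread('pics/scene0.png');b=cv2.imread('pics/side0.png')
def crop(im,x,y,w,h,s):
    o=cv2.resize(im[y:y+h,x:x+w],(w*s,h*s),interpolation=cv2.INTER_CUBIC)
    for k in range(0,w,20):
        cv2.line(o,(k*s,0),(k*s,6),(0,255,0),1);cv2.putText(o,str(x+k),(k*s,16),0,.35,(0,255,0),1)
    for k in range(0,h,20):
        cv2.line(o,(0,k*s),(6,k*s),(0,255,0),1);cv2.putText(o,str(y+k),(0,k*s+10),0,.35,(0,0,255),1)
    return o
o=np.hstack([crop(a,150,140,80,100,5),crop(b,255,295,80,100,5)]);cv2.imwrite('pics/c1.png',o)
o=np.hstack([crop(a,215,160,160,170,2.5.__int__()+0 or 2),crop(b,235,115,125,170,2)])
o=np.hstack([crop(a,215,160,160,180,2),crop(b,235,115,120,180,2)]);o=cv2.resize(o,None,fx=1.4,fy=1.4,interpolation=cv2.INTER_CUBIC);print(o.shape);cv2.imwrite('pics/c2.png',o)
E
```

```text
(504, 784, 3)
```

View pics/c1.png

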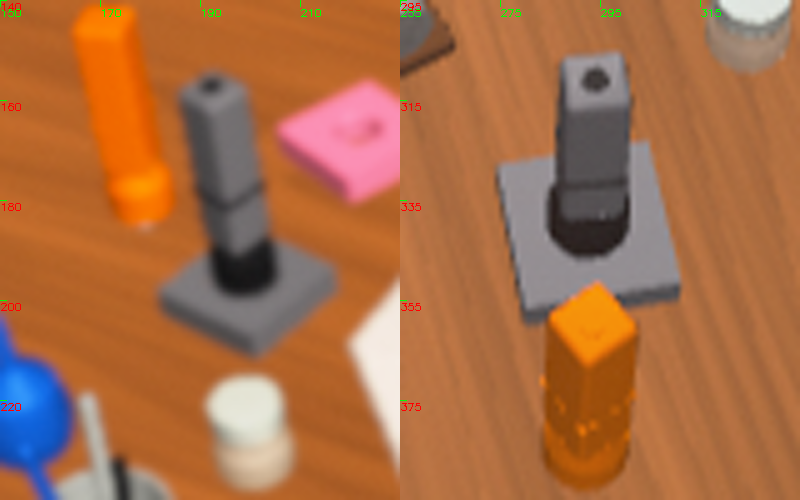

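View pics/c2.png

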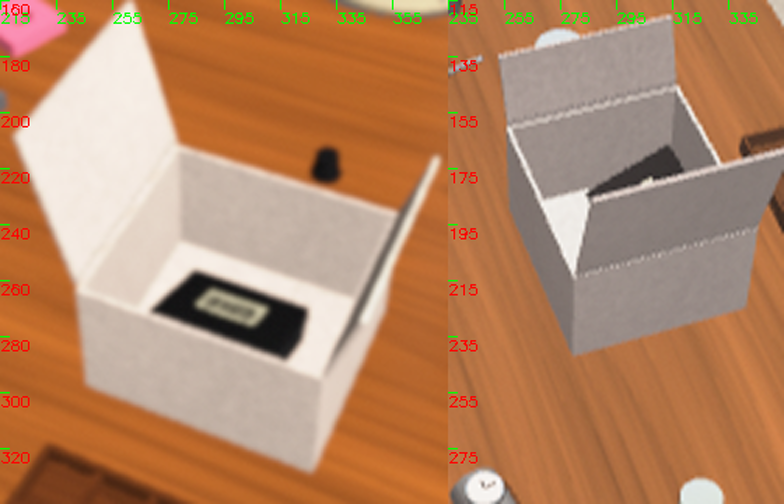

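The reader's top disc is at (192.4,156.6) in scene and (294.2,310.8) in side. The dock's corners and the carton's rim corners are clear in both views. The long flap is the one nearer the reader and the short flap is opposite.

```bash
python3 - <<'E'
from h import *
np.set_printoptions(precision=4,suppress=True)
print('readertop',tri((192.4,156.6),(294.2,310.8)))
S=lambda x,y:(150+x/5,140+y/5); D=lambda x,y:(255+(x-400)/5,295+y/5)
print('dock scene z.02',[onz('scene',S(*p),.02)[:2] for p in((162,292),(257,345),(336,275))])
d=[onz('side',D(*p),.02)[:2] for p in((500,168),(650,147),(680,285),(525,310))];print('dock side',d,np.mean(d,0))
print('dock corner tri',tri(S(336,275),D(500,168)),tri(S(162,292),D(680,285)))
A=lambda x,y:(215+x/2.8,160+y/2.8);B=lambda x,y:(235+(x-448)/2.8,115+y/2.8)
pa=[(178,148),(395,212),(322,375),(78,290)];pb=[(577,277),(510,127),(680,87),(750,232)]
for a,b in zip(pa,pb):print('rim',tri(A(*a),B(*b)),onz('scene',A(*a),.125)[:2],onz('side',B(*b),.125)[:2])
print('long tip',tri(A(15,132),B(784,150)),tri(A(132,10),B(588,200)))
print('short tip',tri(A(437,157),B(500,55)),tri(A(365,322),B(672,15)))
print('label scene',onz('scene',A(232,307),.072))
for n,(x,y) in dict(loupe=(326,163)).items():print(n,onz('scene',A(x,y),.014))
print('watch',onz('side',(249,297),.03),'jar',onz('side',(325,298),.025), 'pink',onz('side',(232,366),.02),'orange',onz('side',(293,372),.07),'blower',onz('side',(360,337),.04),'pot',onz('side',(373,273),.08))
E
```

```text
readertop (array([ 0.491 , -0.3333,  0.1608]), np.float64(0.0029301738326729916))
dock scene z.02 [array([ 0.5247, -0.3697]), array([ 0.5396, -0.2914]), array([ 0.4662, -0.2838])]
dock side [array([ 0.4603, -0.2942]), array([ 0.5341, -0.3057]), array([ 0.5233, -0.3783]), array([ 0.4492, -0.3681])] [ 0.4917 -0.3366]
dock corner tri (array([ 0.4605, -0.2898,  0.0128]), np.float64(0.002498372806876394)) (array([ 0.5226, -0.3748,  0.0154]), np.float64(0.004592732805322767))
rim (array([ 0.5584, -0.0317,  0.1223]), np.float64(0.004572231413032675)) [ 0.5587 -0.0292] [ 0.559  -0.0358]
rim (array([0.5538, 0.1712, 0.1265]), np.float64(0.002771104551148026)) [0.5509 0.1716] [0.5549 0.1712]
rim (array([0.7381, 0.1764, 0.1252]), np.float64(0.006278934431097887)) [0.7351 0.1782] [0.7399 0.1735]
rim (array([ 0.7373, -0.0292,  0.1188]), np.float64(0.0017452405666849211)) [ 0.7424 -0.0266] [ 0.7341 -0.0332]
long tip (array([ 0.7365, -0.0698,  0.273 ]), np.float64(0.002269081523514905)) (array([ 0.5584, -0.0681,  0.2659]), np.float64(0.003281284802252673))
short tip (array([0.5538, 0.1981, 0.201 ]), np.float64(0.0019251065650186425)) (array([0.7361, 0.2036, 0.2002]), np.float64(0.0032073528343629612))
label scene [0.6644 0.0733 0.072 ]
loupe [0.4067 0.0613 0.014 ]
watch [ 0.4227 -0.1955  0.03  ] jar [ 0.6062 -0.2537  0.025 ] pink [ 0.3354 -0.3554  0.02  ] orange [ 0.4585 -0.4318  0.07  ] blower [ 0.6435 -0.3861  0.04  ] pot [ 0.7311 -0.2518  0.08  ]
```

The measurements agree with the text: reader top z 0.161, rim z 0.123 and label (0.665, 0.073). The carton's yaw is about +1° and the dock's about -8.5°. I'll lift and travel over the bench to above the reader.

{"api": "play_rows", "payload": {"motion": [[60, [0, 0, -40], 0], [60, [0, 0, -80], 0], [60, [0, 0, -115], 0], [60, [-30, -20, -140], 0], [60, [-60, -43, -145], 0], [60, [-90, -65, -145], 0], [60, [-120, -86, -145], 0], [60, [-150, -108, -145], 0], [60, [-180, -129, -145], 0], [60, [-210, -151, -145], 0], [60, [-240, -172, -145], 0], [60, [-270, -194, -145], 0], [60, [-300, -215, -145], 0], [60, [-330, -237, -145], 0], [60, [-360, -258, -145], 0], [60, [-385, -285, -145], 0], [60, [-405, -315, -145], 0], [60, [-420, -350, -145], 0], [60, [-430, -388, -145], 0], [60, [-440, -425, -145], 0]]}}

```text
t: 1.82
tcp_pos: [0.5089, 0.1541, 0.3493]
eef_rot: [-0.471, -3.106, 0.001]
contact_force: [0.1, 0.7, -0.5]
opening: 0.646
grasp_force: 0.0
```

{"api": "play_rows", "payload": {"motion": [[60, [-11, -38, 0], 0], [60, [-22, -76, 0], -1], [60, [-33, -114, 0], -2], [60, [-44, -152, 0], -3], [60, [-55, -190, 0], -4], [60, [-66, -228, 0], -5], [60, [-77, -266, 0], -6], [60, [-87, -304, 0], -7], [60, [-97, -342, 0], -8], [60, [-107, -380, 0], -8.7], [60, [-117, -418, 0], -8.7], [60, [-125, -452, 0], -8.7], [60, [-128, -474, 0], -8.7], [60, [-128, -474, 0], -8.7], [60, [-128, -474, 0], -8.7]]}}

```text
t: 3.07
tcp_pos: [0.4903, -0.3355, 0.3492]
eef_rot: [-0.238, -3.132, -0.0]
contact_force: [-0.0, 0.4, -0.1]
opening: 0.645
grasp_force: 0.0
```

```bash
python3 - <<'E'
from h import *
from scipy.spatial.transform import Rotation as Ro
s=env.observe();print(s['t'],s['tcp_pos'],s['q'],s['contact_force']);print(Ro.from_rotvec(s['eef_rot']).as_matrix().round(3))
i=env.camera_info('wrist');import pickle;pickle.dump(i,open('w1.pkl','wb'));print(-i['R'].T@i['t'])
cv2.imwrite('pics/w1.png',env.grab_frame('wrist')[:,:,::-1])
E
```

```text
3.0667 [ 0.49026213 -0.33546408  0.34919922] [ 0.21461107  0.31957374  0.39787083  1.74381824 -0.13621182  1.10617387
  2.07484854] [-0.01730396  0.37334176 -0.08498652]
[[-0.989  0.151 -0.001]
 [ 0.151  0.989  0.   ]
 [ 0.001  0.    -1.   ]]
[ 0.42249059 -0.32528608  0.53015841]
```

View pics/w1.png

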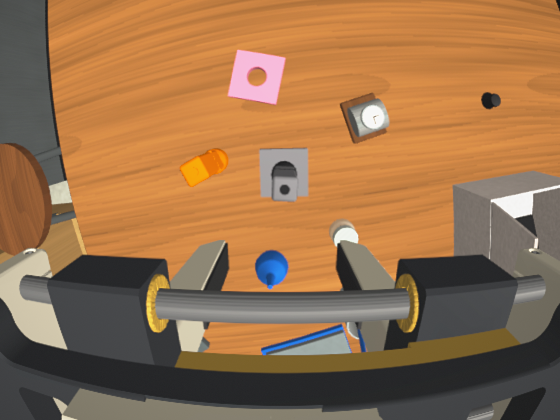

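The wrist view shows the reader's top at (286,189), square to the image axes, on the grey dock (260–308,148–198). The orange reader stands about 80 px to the left.

```bash
cat >> h.py <<'E'
import pickle
def wray(p,i):
    v=np.array([p[0]-i['cx'],p[1]-i['cy']]);r=np.linalg.norm(v);th=r/i['fx'];d=i['R'].T@np.r_[v/r*np.sin(th),np.cos(th)]
    return -i['R'].T@i['t'],d
def wz(p,z,i):
    c,d=wray(p,i);return c+d*(z-c[2])/d[2]
E
python3 - <<'E'
from h import *
np.set_printoptions(precision=4,suppress=True)
i=pickle.load(open('w1.pkl','rb'))
im=cv2.imread('pics/w1.png').astype(int);g=im.max(2)
hsv=cv2.cvtColor(im.astype(np.uint8),cv2.COLOR_BGR2HSV)
m=((hsv[...,1]<60)&(hsv[...,2]>40)).astype(np.uint8);m[:, :230]=0;m[:,330:]=0;m[:120]=0;m[215:]=0
c=max(cv2.findContours(m,0,2)[0],key=cv2.contourArea);print('dock rect',cv2.minAreaRect(c))
P=cv2.boxPoints(cv2.minAreaRect(c));
q=np.array([(260,150),(307,148.5),(308.5,197),(260,197)])
Q=np.array([wz(p,.02,i)[:2] for p in q]);print(Q,Q.mean(0),np.degrees(np.arctan2(*(Q[1]-Q[0])[::-1])))
sub=g[165:215,262:312]
cv2.imwrite('pics/w1c.png',cv2.resize(im[140:210,250:320].astype(np.uint8),None,fx=8,fy=8,interpolation=2))
d=cv2.minMaxLoc(cv2.GaussianBlur(g.astype(np.float32),(5,5),0)[180:198,278:294]);pd=(278+d[2][0],180+d[2][1]);print('disc',pd,wz(pd,.16,i))
def trw(pw,p2,n):
    c,dd=wray(pw,i);e,f=ray(n,p2);k=np.linalg.lstsq(np.c_[dd,-f],e-c,rcond=None)[0];return c+k[0]*dd,np.linalg.norm(c+k[0]*dd-e-k[1]*f)
print(trw(pd,(294.2,310.8),'side'),trw(pd,(192.4,156.6),'scene'))
T=np.array([[wz(p,.16,i)[:2]for p in((273,177),(298.5,176.5),(298.5,201),(273,200.5))]])[0];print(T,T.mean(0))
E
```

```text
dock rect ((283.5, 174.0), (52.0, 47.0), 90.0)
[[ 0.4507 -0.3646]
 [ 0.4594 -0.2915]
 [ 0.5369 -0.2998]
 [ 0.5252 -0.3768]] [ 0.493  -0.3332] 83.22817801588083
disc (285, 188) [ 0.4909 -0.3323  0.16  ]
(array([ 0.4915, -0.3324,  0.1567]), np.float64(0.0013434597776265053)) (array([ 0.4906, -0.3323,  0.1615]), np.float64(0.0003980103963878456))
[[ 0.476  -0.344 ]
 [ 0.4798 -0.3149]
 [ 0.5085 -0.319 ]
 [ 0.5034 -0.3483]] [ 0.4919 -0.3316]
```

View pics/w1c.png

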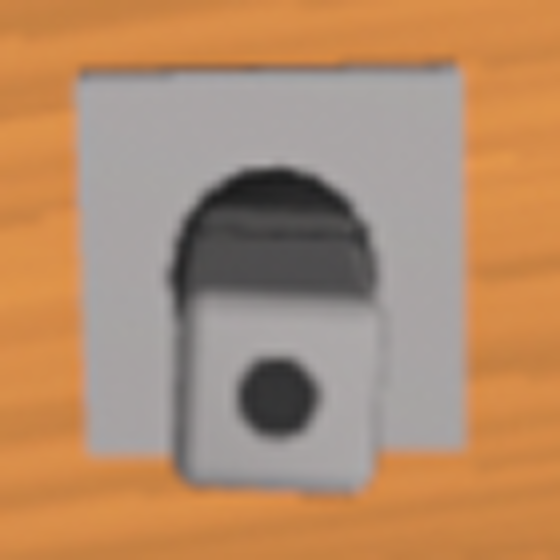

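The reader is at (0.4917,-0.3327), about 3 mm along tool +y, and square to the tool. The tool can't be tilted, so I will grip lightly and tip the reader 25° about its foot rim on the dock, pivoting it in the pads. Then I'll clamp it.

{"api": "play_rows", "payload": {"motion": [[60, [-1, 3, 35], 0], [60, [-1, 3, 75], 0], [60, [-1, 3, 115], 0], [60, [-1, 3, 150], 0], [60, [-1, 3, 185], 0], [60, [-1, 3, 210], 0], [60, [-1, 3, 225], 0], [60, [-1, 3, 228], 0], [60, [-1, 3, 228], 0], [20, [-1, 3, 228], 0], [20, [-1, 3, 228], 0], [20, [-1, 3, 228], 0], [20, [-1, 3, 228], 0], [20, [-1, 3, 228], 0], [20, [-1, 3, 228], 0], [20, [-1, 3, 228], 0]], "grip_force": 5}}

```text
t: 4.45
tcp_pos: [0.4928, -0.3322, 0.1222]
eef_rot: [0.234, 3.132, -0.001]
contact_force: [0.2, -0.9, 5.2]
opening: 0.326
grasp_force: 4.9
```

{"api": "play_rows", "payload": {"motion": [[20, [4, 0, -0.5], 0], [20, [8.5, 0, -1], 0], [20, [13, 0, -1], 0], [20, [17, 0, -1.5], 0], [20, [21, 0, -1.5], 0], [20, [25.5, 0, -1], 0], [20, [30, 0, -1], 0], [20, [34, 0, -0.5], 0], [20, [38, 0, 0.5], 0], [20, [42, 0, 1], 0], [20, [42, 0, 1], 0], [20, [42, 0, 1], 0]]}}

```text
t: 5.45
tcp_pos: [0.4504, -0.3252, 0.1205]
eef_rot: [-0.234, -3.132, -0.001]
contact_force: [-1.2, -0.0, 2.0]
opening: 0.323
grasp_force: 5.0
```

```bash
python3 - <<'E'
from h import *
s=env.observe();print(s['t'],s['tcp_pos'],s['contact_force'],s['wrist_torque'])
i=env.camera_info('wrist');pickle.dump(i,open('w2.pkl','wb'))
a=env.grab_frame('scene')[:,:,::-1];b=env.grab_frame('side')[:,:,::-1]
cv2.imwrite('pics/s2.png',a);cv2.imwrite('pics/d2.png',b)
f=lambda im,x,y:cv2.resize(im[y:y+100,x:x+80],None,fx=5,fy=5,interpolation=2)
cv2.imwrite('pics/c3.png',np.hstack([f(a,150,130),f(b,255,285)]))
E
```

```text
5.45 [ 0.45036231 -0.32518984  0.12054945] [-1.16187699 -0.0116562   2.0046557 ] [ 0.11698734  0.21978552 -0.03071461]
```

View pics/c3.png

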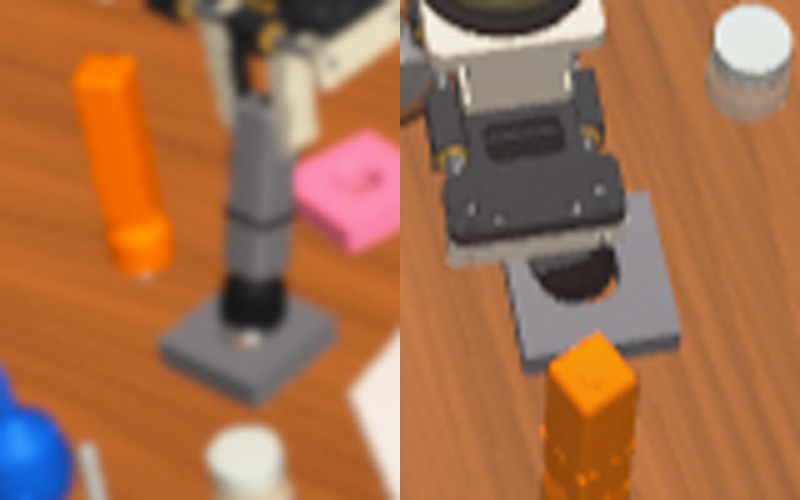

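The reader leaned over on its foot rim, the tip still in the dock hole. Now I'll clamp hard, lift, and carry it to above the carton.

{"api": "play_rows", "payload": {"motion": [[20, [42, 0, 0], 0]], "grip_force": 45}}

```text
t: 5.63
tcp_pos: [0.418, -0.3206, 0.1207]
eef_rot: [0.224, 3.126, -0.006]
contact_force: [6.5, -2.9, -2.2]
opening: 0.322
grasp_force: 45.0
```

My mistake: shifts are relative to each call, so that row moved another 42 mm. I'll check the state before continuing.

```bash
python3 - <<'E'
from h import *
s=env.observe();print(s['t'],s['tcp_pos'],s['contact_force'],s['wrist_torque'],s['opening'],s['q'])
a=env.grab_frame('scene')[:,:,::-1];b=env.grab_frame('side')[:,:,::-1]
cv2.imwrite('pics/s3.png',a);cv2.imwrite('pics/d3.png',b)
f=lambda im,x,y:cv2.resize(im[y:y+100,x:x+80],None,fx=5,fy=5,interpolation=2)
cv2.imwrite('pics/c4.png',np.hstack([f(a,150,130),f(b,235,285)]))
s=env.observe();print(s['t'],s['tcp_pos'],s['contact_force'],s['wrist_torque'])
E
```

```text
5.6333 [ 0.41796643 -0.32063491  0.1206829 ] [ 6.47125366 -2.87149461 -2.16224919] [-0.38971621 -1.74795113  0.06938798] 0.32220763000333774 [ 0.34996439  0.49605903  0.27853746  2.14877238 -0.26816531  0.52002536
  2.25680278]
5.7333 [ 0.40473861 -0.31818867  0.12024305] [-0.71853627  0.13295668 -0.32218569] [ 0.00920116  0.297675   -0.02623338]
```

View pics/c4.png

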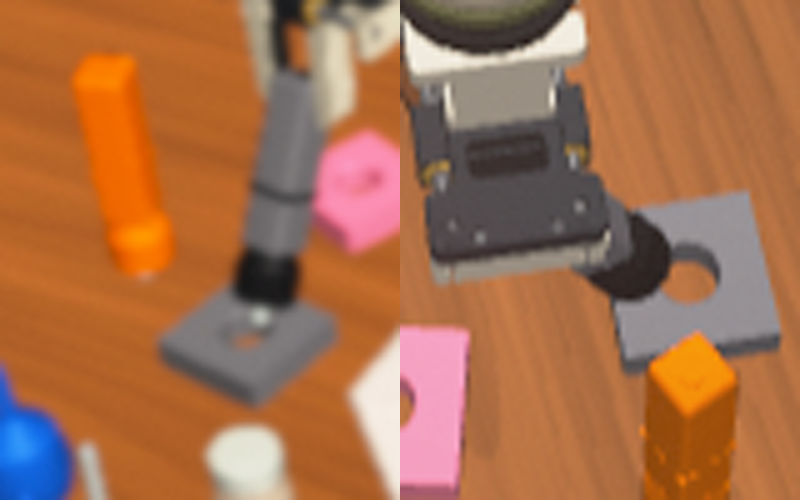

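The reader is still held, but it has tilted further and the tip is now out of the hole. I'll measure the tilt by casting scene rays onto the vertical plane through the jaws.

```bash
python3 - <<'E'
from h import *
from scipy.spatial.transform import Rotation as Ro
np.set_printoptions(precision=4,suppress=True)
s=env.observe();M=Ro.from_rotvec(s['eef_rot']).as_matrix();T=s['tcp_pos'];print(T,M)
def pl(p):
    c,d=ray('scene',p);k=(T-c)@M[:,1]/(d@M[:,1]);X=c+k*d;return np.r_[(X-T)@M[:,0],X[2]]*1000,X
for q in((283,192),(275,240),(269,275),(260,316)):
    print(q,pl((150+q[0]/5,130+q[1]/5)))
a=pl((150+283/5,130+192/5))[0];b=pl((150+260/5,130+316/5))[0];print(np.degrees(np.arctan2(*(a-b))))
E
```

```text
[ 0.4047 -0.3182  0.1202] [[-0.9886  0.1507 -0.0037]
 [ 0.1507  0.9886  0.0019]
 [ 0.004   0.0013 -1.    ]]
(283, 192) (array([-41.7466,  92.935 ]), array([ 0.4459, -0.3244,  0.0929]))
(275, 240) (array([-54.2436,  64.9428]), array([ 0.4582, -0.3263,  0.0649]))
(269, 275) (array([-63.6287,  44.3002]), array([ 0.4674, -0.3276,  0.0443]))
(260, 316) (array([-76.3163,  20.8469]), array([ 0.4798, -0.3295,  0.0208]))
25.619993593937366
```

{"api": "play_rows", "payload": {"motion": [[20, [0, 0, -20], 0], [20, [0, 0, -45], 0], [20, [0, 0, -75], 0], [20, [0, 0, -100], 0], [20, [0, 0, -100], 0], [20, [0, 0, -100], 0]], "grip_force": 45}}

```text
t: 6.23
tcp_pos: [0.4105, -0.3194, 0.2215]
eef_rot: [0.233, 3.131, -0.001]
contact_force: [-0.2, 0.0, -2.8]
opening: 0.322
grasp_force: 45.0
```

```bash
python3 - <<'E'
from h import *
from scipy.spatial.transform import Rotation as Ro
np.set_printoptions(precision=4,suppress=True)
s=env.observe();T=s['tcp_pos'];print(s['t'],T,s['contact_force'],s['wrist_torque'])
a=env.grab_frame('scene')[:,:,::-1].copy();b=env.grab_frame('side')[:,:,::-1].copy()
cv2.imwrite('pics/s4.png',a);cv2.imwrite('pics/d4.png',b)
p=proj('scene',T).astype(int);q=proj('side',T).astype(int);print(p,q)
def f(im,x,y):
    o=cv2.resize(im[y:y+120,x:x+80],None,fx=5,fy=5,interpolation=2)
    for k in range(0,80,20):cv2.putText(o,str(x+k),(k*5,10),0,.4,(0,255,0),1)
    for k in range(0,120,20):cv2.putText(o,str(y+k),(0,k*5+10),0,.4,(0,0,255),1)
    return o
cv2.imwrite('pics/c5.png',np.hstack([f(a,p[0]-45,p[1]-40),f(b,q[0]-40,q[1]-40)]))
E
```

```text
6.2333 [ 0.4105 -0.3194  0.2215] [-0.1639  0.0325 -2.7679] [ 0.094   0.0632 -0.048 ]
[209 125] [256 301]
```

View pics/c5.png

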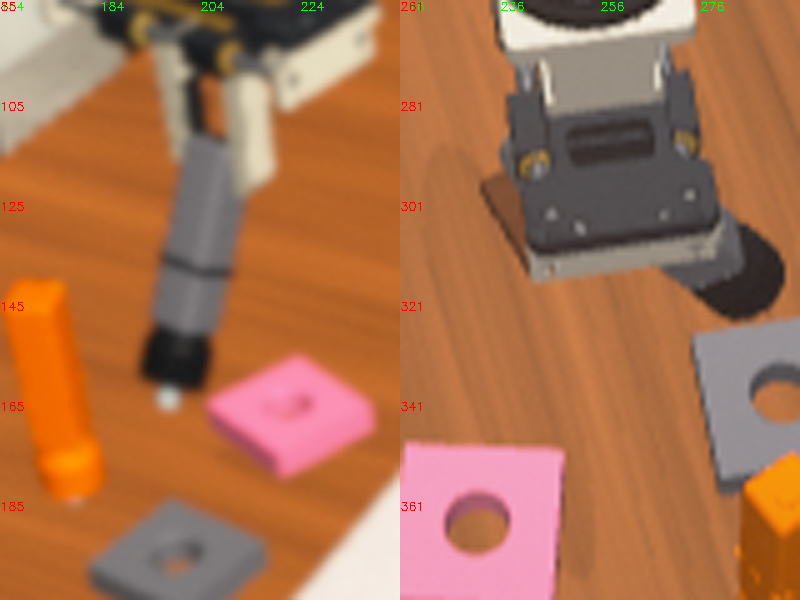

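The reader hangs freely and firmly held. In scene the tip end is near (197.7,166), the ring's middle at (203.4,138.6) and the handle top near (206,113).

```bash
cat >> h.py <<'E'
from scipy.spatial.transform import Rotation as Ro
def plane(p,T,M,n='scene'):
    c,d=ray(n,p);k=(T-c)@M[:,1]/(d@M[:,1]);X=c+k*d;return np.r_[(X-T)@M[:,0],(X-T)@M[:,2]]*1000
E
python3 - <<'E'
from h import *
np.set_printoptions(precision=1,suppress=True)
s=env.observe();M=Ro.from_rotvec(s['eef_rot']).as_matrix();T=s['tcp_pos'];print(M.round(3))
S=lambda q:(164+q[0]/5,85+q[1]/5)
Q=[(168,405),(177,365),(186,328),(197,268),(211,150)]
P=np.array([plane(S(q),T,M) for q in Q]);print(P)
for k in(3,2,1):print(np.degrees(np.arctan2(P[k,0]-P[0,0],P[0,1]-P[k,1])),np.linalg.norm(P[k]-P[0]))
v=P[3]-P[0];print('axis x at z=6',P[0]+v*(6-P[0,1])/v[1], 'len',np.linalg.norm(v)*(6-P[0,1])/v[1])
# mask dump: mid-line of handle per row
im=cv2.imread('pics/s4.png');h=cv2.cvtColor(im,cv2.COLOR_BGR2HSV)
for y in range(112,158,3):
    r=[x for x in range(188,222) if h[y,x,1]<75 or h[y,x,2]<45]; print(y,r[0],r[-1],plane((np.mean([r[0],r[-1]]),y),T,M))
E
```

```text
[[-1.   0.1 -0. ]
 [ 0.1  1.   0. ]
 [ 0.   0.  -1. ]]
[[-70.3  97.3]
 [-58.4  76.4]
 [-47.1  57.5]
 [-31.6  25.7]
 [ -7.8 -37.6]]
28.353563344547595 81.38014156574592
30.1732602265763 46.13965383328881
29.450500504127323 24.095129048034686
axis x at z=6 [-21.   6.] len 103.79994714467595
112 199 217 [  0.5 -42.9]
115 199 217 [ -1.1 -34.4]
118 201 217 [  1.1 -23.9]
121 200 215 [ -6.2 -18.1]
124 200 212 [-13.5 -12.2]
127 199 211 [-19.   -5.4]
130 198 210 [-24.4   1.5]
133 198 210 [-26.1  10.3]
136 197 209 [-31.6  17.2]
139 196 208 [-37.1  24.1]
142 196 208 [-38.9  33.1]
145 195 207 [-44.4  40. ]
148 195 206 [-48.1  48.1]
151 196 205 [-49.9  57.2]
154 194 204 [-57.4  63.2]
157 193 204 [-61.1  71.3]
```

The reader is tilted about 28.5°, but the pads hold only the handle's edge, about 21 mm off its axis. I'll set it back on the dock, stand it upright and regrip properly. First I'll lower its rim over the dock.

{"api": "play_rows", "payload": {"motion": [[20, [-8, -1, 0], 0], [20, [-16.5, -1.5, 15], 0], [20, [-16.5, -1.5, 45], 0], [20, [-16.5, -1.5, 75], 0], [20, [-16.5, -1.5, 95], 0], [20, [-16.5, -1.5, 102], 0], [20, [-16.5, -1.5, 104], 0], [20, [-16.5, -1.5, 104], 0]], "grip_force": 45}}

```text
t: 7.0
tcp_pos: [0.4258, -0.3233, 0.1162]
eef_rot: [-0.234, -3.132, -0.001]
contact_force: [-0.1, 0.4, -2.1]
opening: 0.317
grasp_force: 45.0
```

{"api": "play_rows", "payload": {"motion": [[20, [0, 0, 1.5], 0], [20, [0, 0, 3], 0], [20, [0, 0, 3], 0]], "grip_force": 45}}

```text
t: 7.25
tcp_pos: [0.4264, -0.3235, 0.1144]
eef_rot: [0.233, 3.131, -0.001]
contact_force: [0.8, 0.4, -1.7]
opening: 0.316
grasp_force: 45.0
```

{"api": "play_rows", "payload": {"motion": [[20, [0, 0, 3], 0], [20, [-3.5, 0, 1.5], 0], [20, [-7, 0, -0.5], 0], [20, [-13.5, 0, -3], 0], [20, [-20, 0, -5], 0], [20, [-27, 0, -7], 0], [20, [-34, 0, -8], 0], [20, [-41, 0, -8.5], 0], [20, [-48, 0, -8.5], 0], [20, [-49, 0, -8.5], 0], [20, [-49, 0, -8.5], 0]], "grip_force": 10}}

```text
t: 8.17
tcp_pos: [0.4752, -0.3306, 0.1222]
eef_rot: [0.233, 3.132, -0.001]
contact_force: [0.2, 0.7, 4.4]
opening: 0.324
grasp_force: 10.0
```

```bash
python3 - <<'E'
from h import *
np.set_printoptions(precision=1,suppress=True)
s=env.observe();print(s['t'],s['tcp_pos'],s['contact_force'],s['wrist_torque'],s['opening'])
M=Ro.from_rotvec(s['eef_rot']).as_matrix();T=s['tcp_pos']
im=env.grab_frame('scene')[:,:,::-1].copy();cv2.imwrite('pics/s5.png',im);cv2.imwrite('pics/d5.png',env.grab_frame('side')[:,:,::-1])
h=cv2.cvtColor(im,cv2.COLOR_BGR2HSV)
for y in range(148,208,3):
    r=[x for x in range(178,222) if h[y,x,1]<75 or h[y,x,2]<45]; 
    if r:print(y,r[0],r[-1],plane((np.mean([r[0],r[-1]]),y),T,M), ''.join('%4d'%v for v in h[y,180:216:3,2]))
o=cv2.imread('pics/s0.png') if 0 else cv2.imread('pics/scene0.png');h=cv2.cvtColor(o,cv2.COLOR_BGR2HSV)
print('upright ref')
for y in range(157,200,6):
    r=[x for x in range(178,222) if h[y,x,1]<75 or h[y,x,2]<45];print(y,r[0],r[-1])
E
```

```text
8.1667 [ 0.5 -0.3  0.1] [0.2 0.7 4.4] [ 0.1 -0.1  0. ] 0.32427040604848234
148 186 212 [ 15.1 -50.6]  183 183 171 109  63 174 170 224 220 207 218 210
151 187 205 [  2.2 -47.8]  179 178 165 140  60 127 164 212 221 202 197 185
154 188 205 [  2.2 -37.7]  188 185 179 144 117  97 150 202 224 194 189 189
157 189 205 [  2.1 -27.4]  184 173 173 140  99 114 151 207 227 194 186 189
160 190 205 [  2.1 -17. ]  206 175 172 138  99 106 140 193 222 182 180 208
163 190 202 [ -5.4 -11. ]  208 185 183 148  97 109 130 162 179 208 243 251
166 190 202 [-7.3 -1.6]  214 187 187 140  99 108 118 120 177 243 251 251
169 190 201 [-11.2   6.7]  221 192 188 135  98 109 116 119 183 175 232 250
172 190 201 [-13.1  16.2]  236 201 188 137  97 111 115 116 183 186 168 201
175 190 201 [-15.1  25.9]  253 238 186 100  87 111 112 100 179 180 173 166
178 190 201 [-17.2  35.6]  253 235 180 118  76  74  82 115 190 192 182 173
181 190 201 [-19.2  45.3]  249 230 177 119  96 113 113 130 189 194 195 191
184 190 201 [-21.2  55.2]  223 188 181 118  96 115 114 127 180 185 189 193
187 190 202 [-21.4  66.4]  187 187 183 120  84 113 104 109 155 170 175 182
190 190 209 [-10.1  85.6]  184 183 182  76  32  59  40  67 127 130 148 168
193 189 215 [ -2.5 102.7]  194 193 163  53  26  33  28  52 115 129 128 131
196 184 216 [-12.4 107.7]  181 157 128  56  25  26  27  66 110 127 126 118
199 182 214 [-22.2 112.6]  171 103 120 117  87  74  87 123 128 126 118 119
202 184 211 [-26.3 121.8]  176 109  84  99 120 126 127 127 124 115 120 172
205 190 207 [-24.6 135.2]  181 177 149 101  81  95 119 123 115 128 168 188
upright ref
157 188 198
163 187 199
169 189 200
175 190 201
181 191 202
187 193 202
193 188 215
199 182 214
```

About 13° of tilt is left and the foot has slid against the hole wall, so I'll continue the same motion until it is upright.

{"api": "play_rows", "payload": {"motion": [[20, [-4, 0, 0], 0], [20, [-8, 0, 0], 0], [20, [-12, 0, 0], 0], [20, [-16, 0, 0], 0], [20, [-20, 0, 0], 0], [20, [-23, 0, 0], 0], [20, [-23, 0, 0], 0]], "grip_force": 8}}

```text
t: 8.85
tcp_pos: [0.4983, -0.3341, 0.1223]
eef_rot: [0.233, 3.132, -0.001]
contact_force: [-0.4, -0.2, 5.4]
opening: 0.323
grasp_force: 8.0
```

```bash
cat > m.py <<'E'
from h import *
import sys
np.set_printoptions(precision=1,suppress=True)
s=env.observe();print(s['t'],s['tcp_pos'].round(4).tolist(),s['contact_force'],s['wrist_torque'],s['opening'])
M=Ro.from_rotvec(s['eef_rot']).as_matrix();T=s['tcp_pos']
im=env.grab_frame('scene')[:,:,::-1].copy();cv2.imwrite('pics/%s.png'%sys.argv[1],im)
h=cv2.cvtColor(im,cv2.COLOR_BGR2HSV);h0=cv2.cvtColor(cv2.imread('pics/scene0.png'),cv2.COLOR_BGR2HSV)
D=np.array([.4918,-.3335,.02])
def fit(h,r0,r1,c0,c1):
    P=[]
    for y in range(r0,r1):
        r=[x for x in range(c0,c1) if h[y,x,1]<75 or h[y,x,2]<45]
        if r and r[-1]-r[0]<16:P.append(plane((np.mean([r[0],r[-1]]),y),D,M))
    P=np.array(P);k=np.polyfit(-P[:,1],P[:,0],1);return len(P),np.degrees(np.arctan(k[0])),k[1]
print('ref tilt,x at dock',fit(h0,163,188,180,215))
print('now',fit(h,166,188,178,214))
E
python3 m.py s6
```

```text
8.85 [0.4983, -0.3341, 0.1223] [-0.4 -0.2  5.4] [ 0.1  0.1 -0. ] 0.3231164263560542
ref tilt,x at dock (25, np.float64(-0.15899786988189019), np.float64(0.9911872193931286))
now (22, np.float64(3.346113347115852), np.float64(-14.654170068460429))
```

The reference check works: it gives tilt -0.2° and offset 1 mm for the original pose. The reader is now nearly upright at 3° but about 15 mm off the dock's middle, so the tip may be on the hole's edge. I'll clamp, lift, recentre and lower.

{"api": "play_rows", "payload": {"motion": [[20, [0, 0, 0], 0], [20, [0, 0, 0], 0], [20, [0, 0, -10], 0], [20, [0, 0, -25], 0], [20, [0, 0, -25], 0], [20, [0, 0, -25], 0]], "grip_force": 45}}

```text
t: 9.4
tcp_pos: [0.4975, -0.3338, 0.1476]
eef_rot: [0.233, 3.132, -0.001]
contact_force: [0.3, 1.1, -1.0]
opening: 0.321
grasp_force: 45.0
```

```bash
sed -i 's/166,188,178,214/int(sys.argv[2]),int(sys.argv[3]),178,214/' m.py; python3 m.py s7 156 178; python3 - <<'E'
import cv2
im=cv2.imread('pics/s7.png');h=cv2.cvtColor(im,cv2.COLOR_BGR2HSV)
for y in range(168,206,2): print(y,' '.join('%3d/%3d'%(v,s) for v,s in zip(h[y,184:212:2,2],h[y,184:212:2,1])))
E
```

```text
9.4 [0.4975, -0.3338, 0.1476] [ 0.3  1.1 -1. ] [0. 0. 0.] 0.3207292851634957
ref tilt,x at dock (25, np.float64(-0.1445063229218789), np.float64(0.9909825644605468))
now (22, np.float64(6.411555383823247), np.float64(-21.01124285822933))
168 145/146  87/ 21  84/  6 101/ 10 116/  9 114/ 11 115/ 16 151/111 189/194 191/199 188/189 182/133 221/137 246/119
170 140/157  82/ 25  84/  6  98/  8 115/  9 111/  9 102/ 10 118/104 182/195 194/198 193/194 181/155 171/140 201/140
172 146/185  66/ 50  67/  8  87/  9 107/ 10  92/ 11  84/ 15 120/113 181/192 189/200 192/198 190/191 181/156 168/138
174 181/204  88/ 61  65/ 12  62/  8  75/  7  88/ 12 106/ 12 134/ 84 184/187 190/199 189/200 186/199 182/192 174/170
176 201/221 105/ 78  82/  9  85/  9 104/ 12 113/ 14 112/ 11 131/ 66 185/178 194/198 193/200 186/199 176/200 173/196
178 205/233 109/ 91  81/  6  89/  9 111/  9 115/  9 113/  9 128/ 52 182/174 194/198 195/197 194/200 189/200 181/200
180 207/243 120/123  83/ 15  87/  6 109/  9 114/  9 113/ 11 125/ 59 177/176 191/200 194/200 196/199 196/199 194/198
182 195/221 139/167  78/ 43  83/  9 106/  7 112/  
[... 641 characters left out ...]
/ 12
194 182/163 148/ 78 112/ 14  91/ 11  96/ 11 109/  9  99/  8 106/ 12 108/  9  95/ 11 107/  7 127/ 10 128/  8 128/  8
196 145/ 63 131/ 14 127/  8 129/ 16 130/ 12 125/  8 121/ 15 128/ 34 127/ 54 105/ 34 111/  9 127/  8 129/ 10 127/  8
198 120/  9 127/  8 128/ 10 127/  8 127/  8 120/  9 131/ 53 158/110 159/109 135/ 47 125/  8 127/  8 127/  8 121/  8
200  93/ 11 107/ 10 121/ 11 126/  8 128/ 10 127/  8 128/ 16 135/ 32 133/ 23 129/ 12 128/ 10 125/  8 122/ 10 116/  9
202  91/ 50  83/ 15  92/ 11 108/  9 120/  9 125/  8 128/ 10 129/  8 128/  8 128/ 10 124/ 10 119/  9 114/ 11 121/ 32
204 151/162 118/108  91/ 48  83/ 15  90/ 11 104/ 10 119/  9 126/  8 126/  8 125/  8 117/  7 114/ 13 124/ 39 153/118
```

Tilt is about 6°, with the foot about 20 mm to tool -x of the hole. I'll shift +20 mm and lower until it makes contact.

{"api": "play_rows", "payload": {"motion": [[20, [10, 0, 0], 0], [20, [20, 0, 0], 0], [20, [20, 0, 0], 0], [20, [20, 0, 8], 0], [20, [20, 0, 16], 0], [20, [20, 0, 20], 0], [20, [20, 0, 20], 0]], "grip_force": 20}}

```text
t: 10.03
tcp_pos: [0.4769, -0.3304, 0.1256]
eef_rot: [-0.233, -3.131, -0.001]
contact_force: [0.3, 0.0, -1.7]
opening: 0.323
grasp_force: 20.0
```

```bash
python3 m.py s8 163 183
```

```text
10.0333 [0.4769, -0.3304, 0.1256] [ 0.3  0.  -1.7] [-0.   0.1 -0. ] 0.32321673915977206
ref tilt,x at dock (25, np.float64(0.07798255948655446), np.float64(0.9911776599370613))
now (20, np.float64(5.069283366688588), np.float64(5.13234156821661))
```

{"api": "play_rows", "payload": {"motion": [[20, [-2, 0, 2], 0], [20, [-3, 0, 4], 0], [20, [-3, 0, 5], 0], [20, [-3, 0, 5], 0]], "grip_force": 10}}

```text
t: 10.42
tcp_pos: [0.4803, -0.3313, 0.122]
eef_rot: [-0.233, -3.133, -0.0]
contact_force: [-0.4, -0.4, -1.4]
opening: 0.323
grasp_force: 10.0
```

{"api": "play_rows", "payload": {"motion": [[20, [0, 0, 2], 0], [20, [0, 0, 4], 0], [20, [0, 0, 6], 0], [20, [0, 0, 6], 0]], "grip_force": 8}}

```text
t: 10.75
tcp_pos: [0.4815, -0.3319, 0.1171]
eef_rot: [0.233, 3.13, -0.001]
contact_force: [1.2, 0.2, 7.1]
opening: 0.324
grasp_force: 8.0
```

```bash
python3 m.py s9 166 188;python3 - <<'E'
import cv2
for f in('scene0','s9'):
    im=cv2.imread(f'pics/{f}.png');h=cv2.cvtColor(im,cv2.COLOR_BGR2HSV)
    for y in (174,175,176,177,178,179,180,181,182,183,188,190,196,198,199,200): print(y,' '.join('%3d'%v for v in h[y,186:206:2,2]))
E
```

```text
10.75 [0.4815, -0.3319, 0.1171] [1.2 0.2 7.1] [ 0.2 -0.2 -0. ] 0.3238650039064024
ref tilt,x at dock (25, np.float64(-0.273014255407618), np.float64(0.9906492066810371))
now (22, np.float64(4.306609574421915), np.float64(0.7401452363542078))
174 184 133  76  78 104 116 115 119 158 186
175 187 141  76  77 101 116 115 114 144 184
176 185 141  74  77  99 116 114 105 125 183
177 183 137  69  72  97 114 109  92 116 184
178 180 143  68  68  92 110  98  87 122 185
179 177 155  77  58  83 100  84  95 129 185
180 176 164  92  55  69  84  86 107 130 183
181 177 167 102  64  61  80 100 112 127 180
182 176 167 108  70  69  93 110 114 125 173
183 180 170 114  72  77 104 114 114 121 166
188 187 184 166  92  67  97 111  93  59  94
190 182 182 155  66  37  70  76  44  30  61
196 129 128 127  95  32  22  23  25  31  65
198 126 127 127 118  81  51  46  55  78 111
199 121 126 126 124 108  87  82  89 105 123
200 106 121 126 126 123 115 114 115 121 126
174 189 181 120  82  85 105 114 113 109 152
175 189 181 114  79  85 104 115 109  96 147
176 188 181 110  72  81 103 112  99  85 151
177 186 181 121  64  72  97 101  87  92 159
178 182 181 138  71  64  81  86  83 105 162
179 179 179 145  82  68  67  81  95 113 161
180 179 177 147  86  77  75  95 107 114 160
181 178 176 147  87  82  88 110 113 114 157
182 176 175 146  87  81  93 112 112 114 150
183 180 177 150  91  83  92 114 114 114 144
188 187 185 174 105  50  73 101  82  48  79
190 184 181 158  78  28  35  50  39  29  50
196 130 128 129 104  46  25  27  28  38  76
198 125 127 126 122 100  73  74  81  94 118
199 121 126 127 128 118 105 107 111 118 125
200 108 120 126 128 126 122 123 124 126 127
```

The foot is seated in the dock and leaning 4°. I'll open so it settles, recentre and check.

{"api": "play_rows", "payload": {"motion": [[60, [0, 0, 0], 0], [60, [0, 0, -3], 0], [60, [0, 0, -5], 0], [60, [-5, 0, -5], 0], [60, [-10.5, 0, -5], 0], [60, [-10.5, 0, -5], 0], [60, [-10.5, 0, -5], 0]], "grip_force": 5}}

```text
t: 11.38
tcp_pos: [0.4911, -0.3328, 0.1209]
eef_rot: [0.233, 3.133, -0.0]
contact_force: [-0.6, 0.5, 0.2]
opening: 0.645
grasp_force: 0.0
```

```bash
python3 m.py s10 166 188
```

```text
11.3833 [0.4911, -0.3328, 0.1209] [-0.6  0.5  0.2] [ 0.  0. -0.] 0.645356190845455
ref tilt,x at dock (25, np.float64(-0.06834644260112559), np.float64(0.9913416515885392))
now (21, np.float64(3.6125534986821575), np.float64(-0.20106883231587666))
```

```bash
cat > e.py <<'E'
from h import *
# sub-pixel left/right edge of handle per row -> slopes
def edges(f,r0,r1,c0=176,c1=220,seed=None):
    im=cv2.imread('pics/%s.png'%f);h=cv2.cvtColor(im,cv2.COLOR_BGR2HSV)[...,1].astype(float)
    out=[]
    for y in range(r0,r1):
        r=h[y];x0=seed(y) if seed else 196
        L=R=int(x0)
        while L>c0 and r[L]<90:L-=1
        while R<c1 and r[R]<90:R+=1
        out.append((y,L+(r[L]-90)/(r[L]-r[L+1]),R-(r[R]-90)/(r[R]-r[R-1])))
    return np.array(out)
if __name__=='__main__':
    for f in('scene0','s9','s10'):
        e=edges(f,168,187);print(f,e[::3].round(1).tolist(),np.polyfit(e[:,0],e[:,1],1)[0],np.polyfit(e[:,0],e[:,2],1)[0])
E
python3 e.py
```

```text
scene0 [[168.0, 187.7, 200.2], [171.0, 188.3, 200.9], [174.0, 188.9, 201.2], [177.0, 189.3, 201.6], [180.0, 190.2, 202.3], [183.0, 190.6, 202.8], [186.0, 191.4, 202.9]] 0.20152240269433475 0.16357514991538177
s9 [[168.0, 189.7, 202.3], [171.0, 190.2, 202.6], [174.0, 190.5, 203.0], [177.0, 190.9, 202.8], [180.0, 191.2, 203.5], [183.0, 191.5, 203.8], [186.0, 192.2, 203.4]] 0.1245500943333097 0.08066499109171801
s10 [[168.0, 188.7, 202.7], [171.0, 189.3, 201.7], [174.0, 189.7, 202.2], [177.0, 190.2, 202.3], [180.0, 190.7, 202.9], [183.0, 191.2, 203.3], [186.0, 191.9, 203.2]] 0.16517858905894353 0.0945761209414537
```

{"api": "play_rows", "payload": {"motion": [[20, [0, 0, -1], 0], [20, [0, 0, -1], 0], [20, [0, 0, -1], 0], [20, [0, 0, -1], 0], [20, [0, 0, -1], 0], [20, [0, 0, -1], 0]], "grip_force": 5}}

```text
t: 11.93
tcp_pos: [0.4904, -0.3329, 0.1221]
eef_rot: [-0.234, -3.133, 0.0]
contact_force: [0.1, -0.2, -0.2]
opening: 0.317
grasp_force: 5.0
```

```bash
cat >> e.py <<'E'
def tilt(f,r0,r1,T,M,seed=None,**k):
    e=edges(f,r0,r1,seed=seed,**k);P=np.array([plane(((a+b)/2,y),T,M) for y,a,b in e])
    k=np.polyfit(P[:,1],P[:,0],1);return -np.degrees(np.arctan(k[0])),k,P
E
python3 - <<'E'
from e import *
np.set_printoptions(precision=2,suppress=True)
s=env.observe();M=Ro.from_rotvec(s['eef_rot']).as_matrix()
env.grab_frame('scene');im=env.grab_frame('scene')[:,:,::-1];cv2.imwrite('pics/s11.png',im)
print(s['tcp_pos'],s['opening'])
T0=np.array([.4928,-.3322,.1222])
print(tilt('scene0',168,187,T0,M)[:2]);print(tilt('s11',170,187,s['tcp_pos'],M)[:2])
print(tilt('s2',165,184,np.array([.4504,-.3252,.1205]),M,seed=lambda y:202)[:2],edges('s2',150,188,seed=lambda y:202)[::3])
E
```

```text
[ 0.49 -0.33  0.12] 0.3170671035186448
(np.float64(-0.0296074781080718), array([0.  , 0.53]))
(np.float64(-0.46317910349063357), array([ 0.01, -1.56]))
(np.float64(16.91297240653838), array([-0.3 , -8.26])) [[150.   193.57 212.1 ]
 [153.   194.46 212.26]
 [156.   196.1  212.41]
 [159.   196.26 209.65]
 [162.   195.99 208.88]
 [165.   195.91 208.4 ]
 [168.   195.74 208.17]
 [171.   195.46 208.4 ]
 [174.   195.51 207.62]
 [177.   195.15 207.53]
 [180.   194.92 207.09]
 [183.   195.4  206.48]
 [186.   195.81 205.04]]
```

The reader is upright and centred again, and the first tilt had only reached 17° with about 10 mm of pad slip. I'll start with the pads 7 mm to tool -x of the axis, then tilt further.

{"api": "play_rows", "payload": {"motion": [[45, [0, 0, 0], 0], [45, [0, 0, 0], 0], [45, [-8.5, 0, 0], 0], [45, [-8.5, 0, 0], 0], [20, [-8.5, 0, 0], 0], [20, [-8.5, 0, 0], 0], [20, [-8.5, 0, 0], 0], [20, [-8.5, 0, 0], 0]], "grip_force": 6}}

```text
t: 12.7
tcp_pos: [0.4987, -0.3341, 0.1221]
eef_rot: [-0.234, -3.133, -0.0]
contact_force: [0.3, 0.1, -1.9]
opening: 0.32
grasp_force: 6.0
```

{"api": "play_rows", "payload": {"motion": [[20, [4, 0, -0.5], 0], [20, [8, 0, -1], 0], [20, [12, 0, -1.5], 0], [20, [16, 0, -1.5], 0], [20, [20, 0, -1.5], 0], [20, [24, 0, -1.5], 0], [20, [28, 0, -1.5], 0], [20, [32, 0, -1], 0], [20, [36, 0, -0.5], 0], [20, [40, 0, 0], 0], [20, [44, 0, 0.5], 0], [20, [48, 0, 1], 0], [20, [48, 0, 1], 0]], "grip_force": 6}}

```text
t: 13.78
tcp_pos: [0.4506, -0.3271, 0.1215]
eef_rot: [0.235, 3.133, 0.0]
contact_force: [-1.3, 1.1, 5.8]
opening: 0.323
grasp_force: 6.0
```

```bash
cat > t.py <<'E'
from e import *
import sys
np.set_printoptions(precision=2,suppress=True)
s=env.observe();M=Ro.from_rotvec(s['eef_rot']).as_matrix();T=s['tcp_pos'];print(s['t'],T.round(4)*1000,s['contact_force'],s['opening'])
f=sys.argv[1];cv2.imwrite(f'pics/{f}.png',env.grab_frame('scene')[:,:,::-1])
# guess the axis: through grip, tilt th0
th=np.radians(float(sys.argv[2]));off=float(sys.argv[3])/1000
ax=lambda d:T+M[:,0]*(off-d*np.sin(th))+M[:,2]*(.006+d*np.cos(th))
ys=[];xs=[]
for d in np.linspace(.02,.06,30):
    p=proj('scene',ax(d));ys.append(p[1]);xs.append(p[0])
k=np.polyfit(ys,xs,1)
r=tilt(f,int(min(ys))+1,int(max(ys))-1,T,M,seed=lambda y:np.polyval(k,y),c0=100,c1=500)
e=edges(f,int(min(ys))+1,int(max(ys))-1,seed=lambda y:np.polyval(k,y),c0=100,c1=500)
print('widths',(e[:,2]-e[:,1])[::4]);print('tilt',r[0],'axis x at grip',np.polyval(r[1],6))
E
python3 t.py s12 20 -6; python3 t.py s13 22 -6
```

```text
13.7833 [ 450.6 -327.1  121.5] [-1.26  1.08  5.76] 0.323302831483582
widths [12.71 12.25 12.15]
tilt 20.205262981002384 axis x at grip -0.6429815162977817
13.8333 [ 450.9 -327.1  121.5] [-0.92  0.18  6.29] 0.32006179098050386
widths [12.72 12.29 12.12]
tilt 19.669546218206232 axis x at grip -0.9370721689867929
```

Tilt is 20° with the pads centred, so I'll go 10 mm further.

{"api": "play_rows", "payload": {"motion": [[20, [3, 0, 0], 0], [20, [6, 0, 0.5], 0], [20, [9, 0, 1], 0], [20, [10.5, 0, 1], 0], [20, [10.5, 0, 1], 0]], "grip_force": 6}}

```text
t: 14.3
tcp_pos: [0.4404, -0.3253, 0.1199]
eef_rot: [-0.234, -3.132, -0.0]
contact_force: [-0.4, -1.1, 0.4]
opening: 0.323
grasp_force: 6.0
```

{"api": "play_rows", "payload": {"motion": [[20, [0, 0, 0], 0], [20, [0, 0, 0], 0], [20, [0, 0, 0], 0]], "grip_force": 45}}

```text
t: 14.55
tcp_pos: [0.4408, -0.3254, 0.12]
eef_rot: [-0.234, -3.132, -0.0]
contact_force: [-0.4, 0.0, 1.3]
opening: 0.319
grasp_force: 45.0
```

```bash
python3 t.py s14 24 -3
```

```text
14.55 [ 440.8 -325.4  120. ] [-0.35  0.01  1.28] 0.3190205788694876
widths [12.38 12.92 12.39]
tilt 22.307817883055666 axis x at grip -5.45752675505323
```

{"api": "play_rows", "payload": {"motion": [[20, [0, 0, 1], 0], [20, [3, 0, 1.5], 0], [20, [6, 0, 2.5], 0], [20, [8, 0, 3], 0], [20, [8, 0, 3], 0]], "grip_force": 8}}

```text
t: 15.02
tcp_pos: [0.4332, -0.3243, 0.1174]
eef_rot: [0.234, 3.132, -0.0]
contact_force: [-0.2, 0.1, 3.7]
opening: 0.322
grasp_force: 8.0
```

{"api": "play_rows", "payload": {"motion": [[20, [0, 0, 0], 0], [20, [0, 0, 0], 0], [20, [0, 0, 0], 0]], "grip_force": 45}}

```text
t: 15.27
tcp_pos: [0.4333, -0.3244, 0.1173]
eef_rot: [0.234, 3.133, -0.0]
contact_force: [-0.8, 0.9, 6.1]
opening: 0.323
grasp_force: 45.0
```

```bash
python3 t.py s15 24 -6
```

```text
15.2667 [ 433.3 -324.4  117.3] [-0.77  0.92  6.14] 0.3225612097569883
widths [12.07 12.85 12.38]
tilt 24.01843268228935 axis x at grip -9.262937113179218
```

Tilt is 24° with a good overlap, so I'll lift and carry it over the carton, turning to the carton's yaw.

{"api": "play_rows", "payload": {"motion": [[20, [0, 0, -15], 0], [20, [0, 0, -40], 0], [20, [0, 0, -75], 0], [20, [0, 0, -110], 0], [20, [0, 0, -145], 0], [20, [0, 0, -180], 0], [20, [0, 0, -215], 0], [20, [0, 0, -250], -1], [20, [-5, 15, -280], -2], [20, [-15, 45, -300], -3], [20, [-25, 80, -305], -4], [20, [-36, 117, -305], -5], [20, [-47, 154, -305], -6], [20, [-58, 191, -305], -7], [20, [-69, 228, -305], -8], [20, [-80, 265, -305], -9], [20, [-91, 302, -305], -9.6], [20, [-102, 339, -305], -9.6], [20, [-113, 376, -305], -9.6], [20, [-125, 410, -305], -9.6]], "grip_force": 45}}

```text
t: 16.98
tcp_pos: [0.6179, 0.0653, 0.4216]
eef_rot: [0.031, -3.141, -0.0]
contact_force: [1.3, -0.3, -1.4]
opening: 0.32
grasp_force: 45.0
```

{"api": "play_rows", "payload": {"motion": [[20, [0, 0, 0], 0], [20, [0, 0, 0], 0], [20, [0, 0, 0], 0]], "grip_force": 45}}

```text
t: 17.23
tcp_pos: [0.6174, 0.0622, 0.4213]
eef_rot: [0.029, -3.14, 0.002]
contact_force: [-0.0, -0.6, -2.2]
opening: 0.316
grasp_force: 45.0
```

```bash
python3 t.py s16 25 -9; python3 - <<'E'
from h import *
np.set_printoptions(precision=4,suppress=True)
s=env.observe();i=env.camera_info('wrist');pickle.dump(i,open('w3.pkl','wb'))
cv2.imwrite('pics/w3.png',env.grab_frame('wrist')[:,:,::-1]);cv2.imwrite('pics/d16.png',env.grab_frame('side')[:,:,::-1])
M=Ro.from_rotvec(s['eef_rot']).as_matrix();print(s['tcp_pos'],M,s['contact_force'])
im=cv2.imread('pics/w3.png');h=cv2.cvtColor(im,cv2.COLOR_BGR2HSV)
# label: beige in scene0
a=cv2.imread('pics/scene0.png');print(a[268:274,290:305:3].tolist()[0], cv2.cvtColor(a,cv2.COLOR_BGR2HSV)[266,290:305:3].tolist())
E
```

```text
17.2333 [617.4  62.2 421.3] [-0.01 -0.57 -2.17] 0.31641904316001607
widths [17.92 17.53 17.68 17.73 17.73]
tilt 24.09421176425399 axis x at grip -10.558568966549528
[0.6173 0.0614 0.4218] [[-0.9999 -0.0173 -0.0007]
 [-0.0173  0.9999 -0.0008]
 [ 0.0007 -0.0008 -1.    ]] [ 0.0812 -0.6126 -1.5717]
[[100, 120, 126], [104, 126, 132], [104, 125, 132], [125, 150, 157], [133, 161, 168]] [[24, 51, 145], [23, 51, 154], [23, 51, 175], [25, 51, 140], [24, 50, 82]]
```

Tilt reads 24.1° here as well. I'll use the last picture to pin down the tip and label pixels.

```bash
python3 - <<'E'
from h import *
def f(im,x,y,w,h,s):
    o=cv2.resize(im[y:y+h,x:x+w],(w*s,h*s),interpolation=2)
    for k in range(0,w,10):cv2.putText(o,str(x+k),(k*s,10),0,.35,(0,255,0),1);cv2.line(o,(k*s,0),(k*s,3),(0,255,0),1)
    for k in range(0,h,10):cv2.putText(o,str(y+k),(0,k*s+10),0,.35,(0,0,255),1);cv2.line(o,(0,k*s),(5,k*s),(0,255,0),1)
    return o
a=cv2.imread('pics/s16.png');b=cv2.imread('pics/d16.png');z=cv2.imread('pics/scene0.png');w=cv2.imread('pics/w3.png')
s=env.observe();T=s['tcp_pos'];tip=T+np.array([.056,0,-.105]);p=proj('scene',tip).astype(int);q=proj('side',tip).astype(int);print(p,q)
top=np.hstack([f(a,p[0]-40,p[1]-40,80,60,5),f(b,q[0]-50,q[1]-40,80,60,5)])
bot=np.hstack([f(z,260,245,80,60,5),cv2.resize(w,(400,300))])
cv2.imwrite('pics/c6.png',np.vstack([top,bot]))
E
```

```text
[292 189] [313 125]
```

View pics/c6.png

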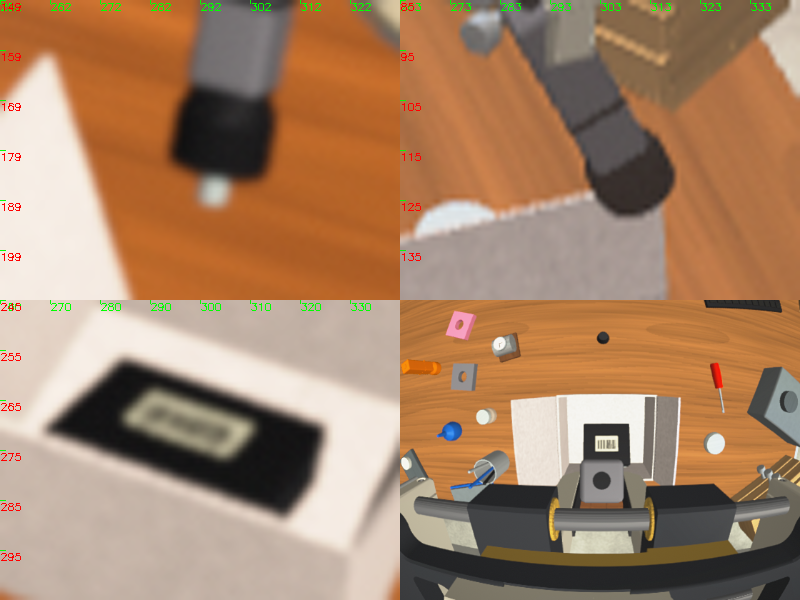

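The view shows the tip at scene (294.6,189.4). In the wrist view the label is at about (288,200), nearly straight below, with the label's edges parallel to the jaws. I'll triangulate the label from scene and wrist and work out the approach.

```bash
python3 - <<'E'
from h import *
np.set_printoptions(precision=4,suppress=True)
i=pickle.load(open('w3.pkl','rb'));w=cv2.imread('pics/w3.png')
g=cv2.cvtColor(w,cv2.COLOR_BGR2GRAY)
h=cv2.cvtColor(w,cv2.COLOR_BGR2HSV)
m=((h[...,0]>15)&(h[...,0]<35)&(h[...,1]>30)&(h[...,1]<110)&(h[...,2]>90)).astype(np.uint8)*255
m[:180]=0;m[222:]=0;m[:,:262]=0;m[:,312:]=0
m=cv2.morphologyEx(m,cv2.MORPH_CLOSE,np.ones((7,7)));c=max(cv2.findContours(m,0,2)[0],key=cv2.contourArea);r=cv2.minAreaRect(c);print(r,cv2.boundingRect(c))
z=cv2.imread('pics/scene0.png');hz=cv2.cvtColor(z,cv2.COLOR_BGR2HSV)
ps=(298,269.8)
from itertools import product
pw=r[0]
cc,d=wray(pw,i);e,f=ray('scene',ps);k=np.linalg.lstsq(np.c_[d,-f],e-cc,rcond=None)[0];print('label',cc+k[0]*d,e+k[1]*f)
for zz in(.06,.072,.084):print(zz,wz(pw,zz,i),onz('scene',ps,zz))
B=cv2.boxPoints(r);Q=np.array([wz(p,.07,i) for p in B]);print(Q)
s=env.observe();M=Ro.from_rotvec(s['eef_rot']).as_matrix();T=s['tcp_pos']
print('T',T,'yaw y-axis',np.degrees(np.arctan2(M[1,1],M[0,1])))
print('tip in tool',plane((294.6,189.4),T,M),plane((294.6,186),T,M))
print('foot mid', plane((252+223/5,149+133/5),T,M))
# carton rim in wrist: long/short edges
E
```

```text
((289.0, 200.5), (23.0, 32.0), 90.0) (273, 189, 33, 24)
label [0.6675 0.0733 0.0751] [0.667  0.0748 0.075 ]
0.06 [0.6709 0.0737 0.06  ] [0.6555 0.0698 0.06  ]
0.072 [0.6682 0.0734 0.072 ] [0.6647 0.0738 0.072 ]
0.084 [0.6655 0.0731 0.084 ] [0.6738 0.0778 0.084 ]
[[0.6495 0.0463 0.07  ]
 [0.6485 0.0997 0.07  ]
 [0.6881 0.101  0.07  ]
 [0.6891 0.0468 0.07  ]]
T [0.6173 0.061  0.4223] yaw y-axis 90.94879268149438
tip in tool [-46.644  110.2982] [-46.8899 101.4316]
foot mid [-37.8123  81.985 ]
```

```bash
python3 - <<'E'
from h import *
np.set_printoptions(precision=2,suppress=True)
s=env.observe();M=Ro.from_rotvec(s['eef_rot']).as_matrix();T=s['tcp_pos']
S=lambda x,y:(252+x/5,149+y/5);D=lambda x,y:(263+(x-400)/5,85+y/5)
for q in((239,60),(233,85),(222,133),(213,195),(213,201)):print('scene',plane(S(*q),T,M))
for q in((599,117),(614,146)):print('side',plane(D(*q),T,M,'side'))
# side edges automatically along rows
im=cv2.imread('pics/d16.png');g=cv2.cvtColor(im,cv2.COLOR_BGR2HSV)
for y in range(96,128,2):print(y,' '.join('%3d'%v for v in g[y,286:324,1][::1]))
i=pickle.load(open('w3.pkl','rb'));c,d=wray((282.8,252),i)
C=M.T@(c-T)*1000;dd=M.T@d;print('cam',C,dd,[ (C+dd*(z-C[2])/dd[2]) for z in(-40,-30,-20)])
E
```

```text
scene [-23.36  56.52]
scene [-28.8   64.84]
scene [-38.8   81.29]
scene [-46.75 106.63]
scene [-46.66 109.77]
side [-25.51  42.44]
side [-34.13  62.75]
96 156 142  73  21  17  12  32  38  38  38  39  37  34  36  32  22  18  97 113 115 116 114 116 114 116 115 121 120 121 124 117 116 114 114 113 112 113 113
98 152 156 156  77  18  17  23  21  19  20  17  17  17  17  15  17  14  18  71 115 116 116 114 116 115 113 116 115 116 114 114 114 110 116 111 111 112 114
100 152 154 157 155  79  18  15  17  14  17  20  12  14  17  17  20  23  17  15  47 114 115 117 117 115 115 116 116 114 116 111 108 110 111 113 116 112 115
102 152 152 152 157 154 139  19  12  14  12  17  14  17  17  14  17  20  14  14  18  55 142 131 121 119 113 114 117 118 114 115 112 112 111 112 116 126 145
104 155 155 155 152 155 157 140  19  15  17  17  15  14  14  14  17  14  17  17  17  19 104 148 156 149 143 132 118 116 115 114 115 115 115 125 146 152 154
106 157 155 153 152 154 154 154 140  76  18  20  14  14  14  14  17  17  19  20  40  37  22  81 135 157 153 154 157 148 139 131 119 131 149 156 155 156 156
108 155 154 15
[... 995 characters left out ...]
43  54  54  55  58  49  46  46  56  55  50  55  51  50  84 154 154 154 153 151 153
122 156 155 152 154 156 153 154 155 154 155 153 154 151 152 154 112  58  55  53  55  54  55  54  55  55  48  50  56  57  56  60 130 154 154 156 153 154 152
124 155 153 154 154 153 155 155 131 106 107  67  68  56  60  28  29  32  58  60  56  56  58  56  52  47  56  52  51  60  68 143 155 154 154 155 154 154 153
126 111  92  72  55  66  47  28  29  28  32  31  29  29  29  30  32  31  29  32  63  59  47  60  60  47  56  52  34  32  96 155 155 156 154 156 153 154 154
cam [  68.54    0.16 -180.43] [-0.37  0.    0.93] [array([ 12.44,   0.49, -40.  ]), array([  8.45,   0.52, -30.  ]), array([  4.45,   0.54, -20.  ])]
```

```bash
python3 - <<'E'
from e import *
np.set_printoptions(precision=1,suppress=True)
s=env.observe();M=Ro.from_rotvec(s['eef_rot']).as_matrix();T=s['tcp_pos'];print(T)
h=cv2.cvtColor(cv2.imread('pics/s16.png'),cv2.COLOR_BGR2HSV)
for y in range(140,194,3):
    print(y,' '.join('%3d'%v for v in h[y,280:316,1]))
print('V')
for y in range(182,194):print(y,' '.join('%3d'%v for v in h[y,286:304,2]))
for p in((297.8,100),(302,108)):print(plane(p,T,M,'side'))
E
```

```text
[0.6 0.1 0.4]
140 197 199 197 199 199 198 199 197 197 198 198 198 189 152  79  24   9   9   9   9   8   8  11  10  10  10   8   8   8  11  12  34  91 152 187 197
143 198 198 200 198 200 200 200 200 198 200 198 195 176 123  48  13   9   7   6   9   9  11  11   8   8  12  10   8  11   9  23  69 135 180 196 199
146 198 199 199 199 198 200 199 198 196 197 192 191 155  75  16  11   9   9  11   8   9   9   9   9  11  10  10  10  11  12  40 108 166 192 199 198
149 198 199 197 199 198 200 200 198 198 199 194 172 110  39  10  10  10   5   9   6  10   7  11   8   4  11   7   8  12  49 119 169 189 197 198 197
152 198 198 196 199 198 198 198 198 197 197 186 146  74  18   9   7  11   9  11  11   9   9  11   8   8   8  11   7  17  52 121 173 192 198 197 198
155 200 200 199 200 197 198 199 199 198 193 171 113  41  11   9   7  11  11  11   9   9   8   8  10   8  10  11  12  36  94 154 187 197 198 200 197
158 197 199 200 197 200 199 199 198 197 182 134  60  14   9   9  11  13  11  11   9  11   8  10   8  12  11  11  21  68 135 178 195 199 199 200 199
161 197 199 202 199 199 199 198 199 189 158  91  2
[... 1819 characters left out ...]
 178 175 166 149 141 152 169 172 159 140 121 116 115 117 124 133
186 180 181 179 178 173 158 154 174 195 201 190 174 160 155 155 155 158 161
187 180 180 179 179 173 161 163 182 202 207 196 186 176 172 170 170 170 172
188 179 179 178 177 171 165 170 185 199 202 194 186 182 180 178 178 176 175
189 179 179 178 178 175 172 176 185 193 194 188 183 182 183 182 182 180 180
190 178 178 179 178 179 177 178 180 183 184 182 180 181 183 184 182 183 183
191 176 177 177 178 178 178 177 178 179 178 177 178 179 180 181 181 182 182
192 176 176 176 177 176 177 177 177 177 177 177 177 177 179 178 179 179 180
193 178 176 176 175 174 176 176 175 176 176 176 175 177 177 178 176 177 178
[-11.8  13.5]
[-23.4  40.7]
```

```bash
python3 - <<'E'
from e import *
np.set_printoptions(precision=1,suppress=True)
s=env.observe();M=Ro.from_rotvec(s['eef_rot']).as_matrix();print(s['tcp_pos'].round(4).tolist(),s['qvel'].round(3))
T=np.array([.6174,.0622,.4213]);T2=np.array([.6173,.0612,.4220])
P=[plane(p,T,M) for p in((303,140),(301.2,149),(299.5,158),(294.3,187.8))];print(P)
for a,b in((0,2),(0,3),(2,3)):v=P[b]-P[a];print(np.degrees(np.arctan2(-v[0],v[1])),np.linalg.norm(v))
Q=[plane(p,T2,M,'side') for p in((297.8,100),(302,108))];print(Q)
# joint: off-plane shift d (mm) of the axis: match scene/side axis lines
for d in(-4,-3,-2,-1,0,1,2):
    o=M[:,1]*d/1000
    a=[plane(p,T+o,M) for p in((303,140),(299.5,158),(294.3,187.8))];b=[plane(p,T2+o,M,'side') for p in((297.8,100),(302,108))]
    f=lambda u,v,z:u[0]+(v[0]-u[0])*(z-u[1])/(v[1]-u[1])
    print(d,'scene x@20,x@60',f(a[0],a[1],20),f(a[0],a[1],60),'side',f(b[0],b[1],20),f(b[0],b[1],60),'tip',a[2],'side x at tip',f(b[0],b[1],a[2][1]))
E
```

```text
[0.6173, 0.061, 0.4223] [ 0. -0. -0. -0. -0.  0. -0.]
[array([-12.8,  13.5]), array([-20.5,  29. ]), array([-27.8,  45.1]), array([-50.8, 101.6])]
25.45046604383356 35.013891112115516
23.318970812420176 95.96310041007564
22.095431650298835 60.987340818380446
[array([-11.8,  13.4]), array([-23.4,  40.5])]
-4 scene x@20,x@60 -2.8143700140210988 -21.850960158832518 side -14.576191500656268 -31.72794688966151 tip [-41.6 109.8] side x at tip -53.100024795442245
-3 scene x@20,x@60 -6.077258068808696 -25.11384821362013 side -14.59805161744396 -31.74980700644893 tip [-43.9 107.8] side x at tip -52.24083753651543
-2 scene x@20,x@60 -9.340146123596352 -28.376736268407853 side -14.619911734231737 -31.771667123236583 tip [-46.2 105.7] side x at tip -51.381650277589
-1 scene x@20,x@60 -12.603034178384092 -31.6396243231956 side -14.641771851019342 -31.793527240024513 tip [-48.5 103.7] side x at tip -50.52246301866329
0 scene x@20,x@60 -15.8659222331719 -34.90251237798351 side -14.663631967807156 -31.81538735681213 tip [-50.8 101.6] side x at tip -49.663275759736756
1 scene x@20,x@60 -19.128810287959915 -38.16540043277136 side -14.68549208459494 -31.837247473600122 tip [-53.1  99.6] side x at tip -48.80408850081093
2 scene x@20,x@60 -22.391698342747407 -41.42828848755899 side -14.70735220138268 -31.859107590387694 tip [-55.4  97.5] side x at tip -47.94490124188441
```

The joint fit gives the tip at tool (-50, 0, 102.5) mm with a tilt of about 23.3°. The tip must move 11.5 mm in y onto the label's vertical line (0.667, 0.073). I'll descend to about 20 mm above it.

{"api": "play_rows", "payload": {"motion": [[20, [0, 6, 10], 0], [20, [0, 11.5, 40], 0], [20, [0, 11.5, 75], 0], [20, [0, 11.5, 110], 0], [20, [0, 11.5, 145], 0], [20, [0, 11.5, 175], 0], [20, [0, 11.5, 200], 0], [20, [0, 11.5, 215], 0], [20, [0, 11.5, 225], 0], [20, [0, 11.5, 225], 0], [20, [0, 11.5, 225], 0]], "grip_force": 50}}

```text
t: 18.3
tcp_pos: [0.6175, 0.074, 0.1973]
eef_rot: [-0.029, 3.141, -0.0]
contact_force: [0.1, 0.1, -0.7]
opening: 0.319
grasp_force: 50.0
```

```bash
python3 - <<'E'
from e import *
np.set_printoptions(precision=4,suppress=True)
s=env.observe();print(s['t'],s['tcp_pos'],s['contact_force'],s['wrist_torque'])
T=s['tcp_pos'];M=Ro.from_rotvec(s['eef_rot']).as_matrix();print('tip',T+M@np.array([-.050,-.0005,.1025]))
im=env.grab_frame('scene')[:,:,::-1].copy();cv2.imwrite('pics/s17.png',im)
p=proj('scene',T+M@np.array([-.050,-.0005,.1025]));print(p)
h=cv2.cvtColor(im,cv2.COLOR_BGR2HSV);x,y=p.astype(int)
for v in range(y-12,y+14,2):print(v,' '.join('%3d'%k for k in h[v,x-16:x+17,2]))
E
```

```text
18.3 [0.6175 0.074  0.1973] [ 0.0678  0.0651 -0.6742] [-0.0223  0.0122 -0.0024]
tip [0.6675 0.0744 0.0948]
[297.8781 264.3594]
252 246 246 246 246 246 246 246 246 245 239 206 124  48  23  22  24  26  29  35  40  44  48  47  45  39  36  49  94 147 180 191 192 193
254 246 245 245 244 244 245 246 246 244 231 179  94  33  21  21  23  28  29  35  39  42  42  40  37  33  33  49  97 151 184 192 194 193
256 241 233 214 188 182 200 215 227 228 201 136  62  24  19  20  22  23  26  28  30  30  31  30  31  30  40  88 160 209 223 221 215 209
258 199 142  84  48  38  43  59  82  98  84  52  27  19  21  23  24  24  26  28  27  29  28  28  28  29  56 125 201 237 243 243 241 239
260  83  41  24  20  20  21  19  19  22  21  18  19  20  22  23  25  26  26  27  27  29  29  28  28  39  87 166 226 242 245 245 245 245
262  23  21  20  20  20  20  22  29  48  61  64  53  40  36  42  52  64  64  60  47  34  28  26  29  51 116 192 233 241 243 244 244 245
264  20  20  21  19  22  34  61  99 139 163 165 156 144 133 128 142 167 175 164 124  70  31  24  23  32  64 106 141 170 198 220 230 236
266  21  21  23  36  65 105 140 160 157 146 140 143 155 169 176 182 192 198 187 159 118  86  67  51  36  30  27  28  36  54  78 101 129
268  20  23  33  72 129 168 174 159 142 126 121 125 132 130 126 131 143 151 159 163 166 168 166 154 139 125 106  84  65  47  28  24  27
270  22  21  23  37  64  89 104 117 137 152 163 166 161 148 135 128 117 112 116 122 126 130 131 136 153 177 189 185 157 106  54  26  20
272  23  21  21  21  21  23  24  31  48  66  84 103 129 146 155 157 156 152 151 145 135 126 120 122 145 173 184 163 113  63  33  21  20
274  51  39  30  25  22  22  20  20  21  21  22  25  30  38  50  68  90 106 127 141 143 145 158 170 172 159 123  78  40  24  18  21  20
276 185 166 137 107  85  65  48  36  28  25  22  20  21  20  20  20  19  25  30  36  47  66  90 101  93  70  41  26  22  20  20  21  21
```

The tip is where predicted, with the label below it in line. Now I'll feel downwards.

{"api": "play_rows", "payload": {"motion": [[20, [0, -1, 4], 0], [20, [0, -1, 8], 0], [20, [0, -1, 10], 0], [20, [0, -1, 10], 0]]}}

```text
t: 18.68
tcp_pos: [0.6173, 0.0731, 0.187]
eef_rot: [0.029, -3.141, -0.0]
contact_force: [0.1, -0.0, -1.2]
opening: 0.317
grasp_force: 50.0
```

{"api": "play_rows", "payload": {"motion": [[20, [0, 0, 2], 0], [20, [0, 0, 3], 0], [20, [0, 0, 3], 0]]}}

```text
t: 18.93
tcp_pos: [0.6174, 0.0731, 0.184]
eef_rot: [0.029, -3.141, 0.0]
contact_force: [-0.7, 0.3, -1.0]
opening: 0.322
grasp_force: 50.0
```

{"api": "play_rows", "payload": {"motion": [[20, [0, 0, 2], 0], [20, [0, 0, 3], 0], [20, [0, 0, 3], 0]]}}

```text
t: 19.18
tcp_pos: [0.6173, 0.0731, 0.1809]
eef_rot: [0.029, -3.141, 0.0]
contact_force: [-0.4, 0.2, -1.8]
opening: 0.316
grasp_force: 50.0
```

{"api": "play_rows", "payload": {"motion": [[20, [0, 0, 1.5], 0], [20, [0, 0, 2], 0], [20, [0, 0, 2], 0]]}}

```text
t: 19.43
tcp_pos: [0.6177, 0.0732, 0.1793]
eef_rot: [-0.029, 3.141, 0.0]
contact_force: [0.9, 0.2, 1.0]
opening: 0.321
grasp_force: 50.0
```

Contact: fz rose by about 2.4 N. I'll press further along the label's normal.

{"api": "play_rows", "payload": {"motion": [[20, [-0.5, 0, 1], 0], [20, [-1, 0, 2], 0], [20, [-1, 0, 2], 0]]}}

```text
t: 19.68
tcp_pos: [0.6186, 0.0732, 0.1772]
eef_rot: [-0.029, 3.141, 0.0]
contact_force: [-0.3, -0.4, 0.8]
opening: 0.318
grasp_force: 50.0
```

```bash
python3 - <<'E'
from e import *
np.set_printoptions(precision=4,suppress=True)
F=[];W=[]
for k in range(4):
    s=env.observe();F.append(s['contact_force']);W.append(s['tcp_pos']);im=env.grab_frame('scene')
print(s['t'],np.array(F),np.mean(F,0),W[-1])
cv2.imwrite('pics/s18.png',im[:,:,::-1])
E
```

```text
19.8333 [[-0.2665 -0.384   0.7658]
 [ 0.37    0.2975  2.022 ]
 [-1.3543 -0.0989  1.6333]
 [ 0.3038 -0.5329  1.0027]] [-0.2368 -0.1796  1.3559] [0.6186 0.0732 0.1773]
```

{"api": "play_rows", "payload": {"motion": [[20, [-0.5, 0, 1], 0], [20, [-0.8, 0, 1.7], 0], [20, [-0.8, 0, 1.7], 0]]}}

```text
t: 20.13
tcp_pos: [0.6193, 0.0732, 0.1754]
eef_rot: [-0.029, 3.141, -0.0]
contact_force: [-1.4, -0.1, 2.4]
opening: 0.318
grasp_force: 50.0
```

```bash
python3 - <<'E'
from e import *
np.set_printoptions(precision=4,suppress=True)
F=[]
for k in range(10):
    s=env.observe();F.append(s['contact_force']);im=env.grab_frame('scene' if k%2 else 'side');
    if k>7:cv2.imwrite(f'pics/p{k}.png',im[:,:,::-1])
print(s['t'],np.mean(F,0),np.std(F,0),s['tcp_pos'])
E
```

```text
20.5833 [-0.7067 -0.0202  3.0023] [0.5797 0.4955 0.5123] [0.6193 0.0732 0.1755]
```

The plunger is at about 5 mm by both force and travel. I'll hold still.

{"api": "play_rows", "payload": {"motion": [[20, [0, 0, 0], 0], [20, [0, 0, 0], 0], [20, [0, 0, 0], 0], [20, [0, 0, 0], 0], [20, [0, 0, 0], 0], [20, [0, 0, 0], 0], [20, [0, 0, 0], 0], [20, [0, 0, 0], 0], [20, [0, 0, 0], 0], [20, [0, 0, 0], 0], [20, [0, 0, 0], 0], [20, [0, 0, 0], 0], [20, [0, 0, 0], 0], [20, [0, 0, 0], 0], [20, [0, 0, 0], 0], [20, [0, 0, 0], 0]]}}

```text
t: 21.97
tcp_pos: [0.6192, 0.0732, 0.1755]
eef_rot: [-0.029, 3.141, -0.0]
contact_force: [-0.4, 0.4, 3.9]
opening: 0.314
grasp_force: 50.0
```

```bash
python3 - <<'E'
from e import *
np.set_printoptions(precision=2,suppress=True)
F=[]
for k in range(3):
    s=env.observe();F.append(s['contact_force']);i2=env.grab_frame('side' if k else 'scene')
    cv2.imwrite(f'pics/h{k}.png',i2[:,:,::-1])
print(s['t'],np.mean(F,0))
T=s['tcp_pos'];M=Ro.from_rotvec(s['eef_rot']).as_matrix()
# tilt from scene: handle midline, threshold adaptively vs background; print saturation/value rows
h=cv2.cvtColor(cv2.imread('pics/h0.png'),cv2.COLOR_BGR2HSV)
for d in(.03,.045,.06):
    p=proj('scene',T+M@np.array([-.0088-d*.395,0,.006+d*.919]));x,y=p.astype(int);print(p,' '.join('%3d'%k for k in h[y,x-16:x+17,2]))
h=cv2.cvtColor(cv2.imread('pics/h1.png'),cv2.COLOR_BGR2HSV)
for d in(.03,.045,.06):
    p=proj('side',T+M@np.array([-.0088-d*.395,0,.006+d*.919]));x,y=p.astype(int);print(p,' '.join('%3d'%k for k in h[y,x-16:x+17,2]))
E
```

```text
22.0667 [-0.29  0.53  3.2 ]
[302.92 242.37] 196 196 195 196 196 196 194 191 178 148 117 104  99  90  85  80  77  75  75  82  93  98  93  95 124 164 188 197 199 199 198 199 199
[301.76 248.23] 234 230 226 218 210 205 199 190 170 138 117 114 115 117 118 119 121 122 123 124 127 125 118 121 147 177 191 196 195 195 196 194 195
[300.62 254.02] 243 243 245 246 246 246 246 242 226 175 113  93  99 106 111 114 117 119 123 126 128 125 126 149 177 192 195 194 193 192 192 193 193
[296.81 173.58] 156 156 156 157 156 156 153 153 153 134  85  90  90  88  90  89  91  90  90  89  90  81  61  82  69  56  57  58  57  57  59  57  56
[298.66 176.51] 157 156 155 154 153 153 153 152 153 131  90  89  89  89  81  62  62  78  89  89  88  87  92  89  58  59  57  58  58  58  56  56  57
[300.49 179.38] 152 150 152 154 154 152 133 124  86  61  69  89  90  90  87  89  88  87  89  88  89  88  90 106 108 175 175 199 202 222 225 221 215
```

It's steady. As a hedge on the force estimate, I'll ease back 1 mm and hold a second again, then retract along the normal and lift out.

{"api": "play_rows", "payload": {"motion": [[20, [0.4, 0, -0.9], 0], [20, [0.4, 0, -0.9], 0], [20, [0.4, 0, -0.9], 0], [20, [0.4, 0, -0.9], 0], [20, [0.4, 0, -0.9], 0], [20, [0.4, 0, -0.9], 0], [20, [0.4, 0, -0.9], 0], [20, [0.4, 0, -0.9], 0], [20, [0.4, 0, -0.9], 0], [20, [0.4, 0, -0.9], 0], [20, [0.4, 0, -0.9], 0], [20, [0.4, 0, -0.9], 0], [20, [0.4, 0, -0.9], 0], [20, [0.4, 0, -0.9], 0], [20, [0.4, 0, -0.9], 0], [20, [0.4, 0, -0.9], 0], [20, [0.4, 0, -0.9], 0]]}}

```text
t: 23.53
tcp_pos: [0.6188, 0.0731, 0.1763]
eef_rot: [-0.029, 3.141, -0.0]
contact_force: [-0.4, 0.3, 3.0]
opening: 0.32
grasp_force: 50.0
```

{"api": "play_rows", "payload": {"motion": [[20, [2, 0, -4], 0], [20, [5, 0, -10], 0], [20, [8, 0, -20], 0], [20, [8, 0, -30], 0], [20, [8, 0, -30], 0], [20, [8, 0, -30], 0]]}}

```text
t: 24.03
tcp_pos: [0.6113, 0.0731, 0.2074]
eef_rot: [-0.029, 3.14, 0.001]
contact_force: [0.5, 0.5, -0.9]
opening: 0.317
grasp_force: 50.0
```

```bash
python3 - <<'E'
from e import *
np.set_printoptions(precision=2,suppress=True)
F=[]
for k in range(6):
    s=env.observe();F.append(s['contact_force']);env.grab_frame('side')
print(s['t'],np.mean(F,0),s['tcp_pos'].round(4).tolist())
E
```

```text
24.2833 [ 0.32  0.2  -1.06] [0.6106, 0.073, 0.2059]
```

The in-air baseline gives about 5.8 mm for the first hold and about 5 mm for the second, so both are near half way. Now back to the dock at exactly the pose from which it was lifted.

{"api": "play_rows", "payload": {"motion": [[20, [0, 0, -36], 0], [20, [0, 0, -72], 0], [20, [0, 0, -108], 0], [20, [0, 0, -144], 0], [20, [0, 0, -180], 0], [20, [0, 0, -210], 0], [20, [12, -26, -215], 1], [20, [28, -60, -215], 2], [20, [44, -94, -215], 3], [20, [60, -128, -215], 4], [20, [76, -162, -215], 5], [20, [92, -196, -215], 6], [20, [108, -230, -215], 7], [20, [124, -264, -215], 8], [20, [140, -298, -215], 9], [20, [156, -332, -215], 9.6], [20, [172, -366, -215], 9.6], [20, [184, -394, -205], 9.6], [20, [184, -394, -190], 9.6], [20, [184, -394, -160], 9.6]], "grip_force": 50}}

```text
t: 26.0
tcp_pos: [0.4338, -0.3275, 0.3681]
eef_rot: [0.24, 3.128, -0.004]
contact_force: [1.8, 0.4, -1.3]
opening: 0.319
grasp_force: 50.0
```

{"api": "play_rows", "payload": {"motion": [[20, [0, 0, 0], 0], [20, [0, 0, 0], 0]]}}

```text
t: 26.17
tcp_pos: [0.4336, -0.3238, 0.3656]
eef_rot: [-0.234, -3.13, -0.002]
contact_force: [-0.0, -0.0, -0.6]
opening: 0.319
grasp_force: 50.0
```

```bash
python3 t.py s20 23.5 -9; python3 - <<'E'
from h import *
s=env.observe();T=s['tcp_pos'];M=Ro.from_rotvec(s['eef_rot']).as_matrix();print(T.round(4),np.degrees(np.arctan2(M[1,1],M[0,1])))
print((M.T@(np.array([.4333,-.3244,.1173])-T)*1000).round(1))
E
```

```text
26.1667 [ 433.6 -323.8  365.6] [-0.   -0.01 -0.6 ] 0.31915545214604857
 ** On entry to DLASCL parameter number  4 had an illegal value
 ** On entry to DLASCL parameter number  4 had an illegal value
 ** On entry to DLASCL parameter number  4 had an illegal value
 ** On entry to DLASCL parameter number  4 had an illegal value
 ** On entry to DLASCL parameter number  5 had an illegal value
 ** On entry to DLASCL parameter number  4 had an illegal value
[ 0.4344 -0.3242  0.3668] 81.48638893112408
[  0.9  -0.4 249.5]e.py:11: RuntimeWarning: divide by zero encountered in scalar divide
  out.append((y,L+(r[L]-90)/(r[L]-r[L+1]),R-(r[R]-90)/(r[R]-r[R-1])))
h.py:4: RuntimeWarning: invalid value encountered in divide
  i=env.camera_info(n);d=i['R'].T@np.array([(p[0]-i['cx'])/i['fx'],(p[1]-i['cy'])/i['fy'],1]);return -i['R'].T@i['t'],d/np.linalg.norm(d)
Traceback (most recent call last):
  File "t.py", line 13, in <module>
    r=tilt(f,int(min(ys))+1,int(max(ys))-1,T,M,seed=lambda y:np.polyval(k,y),c0=100,c1=500)
  File "e.py", line 18, in tilt
    k=np.polyfit(P[:,1],P[:,0],1);return -np.degrees(np.arctan(k[0])),k,P
numpy.linalg.LinAlgError: SVD did not converge in Linear Least Squares
```

{"api": "play_rows", "payload": {"motion": [[20, [-3, 0, 30], 0], [20, [-6, 0, 65], 0], [20, [-9, 0, 100], 0], [20, [-9, 0, 135], 0], [20, [-9, 0, 170], 0], [20, [-9, 0, 200], 0], [20, [-9, 0, 222], 0], [20, [-9, 0, 236], 0], [20, [-9, 0, 244], 0], [20, [-9, 0, 246], 0], [20, [-9, 0, 246], 0]], "grip_force": 45}}

```text
t: 27.13
tcp_pos: [0.444, -0.326, 0.121]
eef_rot: [0.233, 3.132, -0.001]
contact_force: [0.6, -0.5, -1.7]
opening: 0.321
grasp_force: 45.0
```

```bash
python3 t.py s21 23.5 -9
```

```text
27.1333 [ 444. -326.  121.] [ 0.57 -0.45 -1.68] 0.320918574500434
widths [12.74 12.65 12.48]
tilt 26.73098019779278 axis x at grip -7.611934503462893
```

{"api": "play_rows", "payload": {"motion": [[20, [0, 0, 3], 0], [20, [0, 0, 4], 0], [20, [-4, 0, 3.5], 0], [20, [-8, 0, 2.5], 0], [20, [-12, 0, 2], 0], [20, [-16, 0, 1.5], 0], [20, [-20, 0, 1], 0], [20, [-24.5, 0, 1], 0], [20, [-29, 0, 1], 0], [20, [-33, 0, 1.2], 0], [20, [-38, 0, 1.5], 0], [20, [-41, 0, 1.5], 0], [20, [-41, 0, 1.5], 0]], "grip_force": 8}}

```text
t: 28.27
tcp_pos: [0.4848, -0.3321, 0.1188]
eef_rot: [0.233, 3.132, -0.001]
contact_force: [0.8, 0.2, 3.3]
opening: 0.323
grasp_force: 8.0
```

```bash
python3 t.py s22 10 -5;python3 m.py s23 170 187
```

```text
28.2667 [ 484.8 -332.1  118.8] [0.82 0.22 3.33] 0.32349241696369907
widths [11.87 12.29 11.46]
tilt 7.6298174108153525 axis x at grip 3.8501183723685024
28.3167 [0.4845, -0.332, 0.1189] [ 0.1 -0.3  3.4] [-0.3 -0.3 -0. ] 0.32308616606907486
ref tilt,x at dock (25, np.float64(-0.1512096467943723), np.float64(0.9910355807454627))
now (17, np.float64(7.084000817861454), np.float64(-0.4566857332921692))
```

Tilt is down to 7° with the foot centred. I'll move a bit further, then release.

{"api": "play_rows", "payload": {"motion": [[20, [-4, 0, 0], 0], [20, [-8, 0, 0], 0], [20, [-12, 0, 0], 0], [20, [-14, 0, 0], 0], [20, [-14, 0, 0], 0]], "grip_force": 6}}

```text
t: 28.78
tcp_pos: [0.4978, -0.3335, 0.1185]
eef_rot: [-0.233, -3.132, -0.001]
contact_force: [-0.2, -0.4, -1.2]
opening: 0.323
grasp_force: 6.0
```

```bash
python3 m.py s24 170 187
```

```text
28.7833 [0.4978, -0.3335, 0.1185] [-0.2 -0.4 -1.2] [ 0.  0. -0.] 0.3230742064058557
ref tilt,x at dock (25, np.float64(-0.011952186886579315), np.float64(0.9913595637926095))
now (17, np.float64(4.578729865955532), np.float64(-7.17528564609373))
```

{"api": "play_rows", "payload": {"motion": [[20, [3, 0, 1], 0], [20, [6, 0, 2], 0], [20, [7, 0, 3], 0], [20, [7, 0, 3], 0], [60, [7, 0, 3], 0], [60, [7, 0, 3], 0], [60, [7, 0, 3], 0], [60, [7, 0, 3], 0]], "grip_force": 6}}

```text
t: 29.5
tcp_pos: [0.4903, -0.3327, 0.1157]
eef_rot: [-0.234, -3.133, -0.0]
contact_force: [1.0, 0.1, 0.2]
opening: 0.56
grasp_force: 0.0
```

```bash
python3 m.py s25 172 187; python3 m.py s26 172 187
```

```text
29.5 [0.4903, -0.3327, 0.1157] [1.  0.1 0.2] [ 0.  0. -0.] 0.5598203296889512
ref tilt,x at dock (25, np.float64(-0.042494072005882746), np.float64(0.99074089367284))
now (15, np.float64(2.3185376635735917), np.float64(-3.934026422668524))
29.55 [0.4904, -0.3328, 0.1157] [-0.7  1.  -1. ] [-0.  0. -0.] 0.6003885457159833
ref tilt,x at dock (25, np.float64(-0.04678558313251761), np.float64(0.9907774174470416))
now (15, np.float64(4.922839614537193), np.float64(-5.001004077584047))
```

{"api": "play_rows", "payload": {"motion": [[70, [0, 0, -10], 0], [70, [0, 0, -40], 0], [70, [0, 0, -75], 0], [70, [0, 0, -115], 0], [70, [0, 0, -155], 0], [60, [0, 0, -195], 0], [40, [0, 0, -230], 0], [20, [0, 0, -260], 0], [0, [0, 0, -270], 0], [0, [0, 0, -270], 0]]}}

```text
t: 30.43
tcp_pos: [0.4911, -0.3335, 0.3893]
eef_rot: [0.234, 3.128, -0.003]
contact_force: [-0.0, -0.1, 0.1]
opening: 0.444
grasp_force: 0.0
```

```bash
python3 m.py s27 163 187; python3 - <<'E'
from e import *
for f in('scene0','s27'):
    e=edges(f,163,187);print(e[::6].round(1).tolist(),np.polyfit(e[:,0],e[:,1],1)[0],np.polyfit(e[:,0],e[:,2],1)[0])
    im=cv2.imread(f'pics/{f}.png').max(2);print([im[y,186:206:2].tolist() for y in(156,196,198,199)])
s=env.grab_frame('side')[:,:,::-1];cv2.imwrite('pics/d27.png',s)
for f in('side0','d27'):
    m=cv2.imread(f'pics/{f}.png').max(2)[300:350,280:312];k=cv2.connectedComponentsWithStats((m<60).astype(np.uint8));print(f,k[2].tolist()[1:],k[3].round(1).tolist()[1:])
E
```

```text
30.4333 [0.4911, -0.3335, 0.3893] [-0.  -0.1  0.1] [ 0. -0. -0.] 0.4437975554942332
ref tilt,x at dock (25, np.float64(-0.43177693965623776), np.float64(0.9902916943111537))
now (24, np.float64(-0.018249047008125695), np.float64(-4.444296619306805))
[[163.0, 186.7, 199.5], [169.0, 187.9, 200.3], [175.0, 189.1, 201.4], [181.0, 190.4, 202.5]] 0.19973578693822452 0.15891120961052266
[[172, 154, 104, 70, 106, 138, 158, 176, 181, 182], [129, 128, 127, 95, 32, 22, 23, 25, 31, 65], [126, 127, 127, 118, 81, 51, 46, 55, 78, 111], [121, 126, 126, 124, 108, 87, 82, 89, 105, 123]]
[[163.0, 185.4, 198.3], [169.0, 186.5, 199.1], [175.0, 187.6, 200.1], [181.0, 188.8, 201.1]] 0.19104187784302812 0.16538737202342488
[[169, 147, 107, 109, 140, 164, 174, 178, 179, 183], [130, 126, 103, 37, 21, 23, 24, 26, 34, 92], [126, 127, 117, 67, 29, 25, 28, 39, 75, 116], [121, 126, 123, 92, 53, 46, 50, 63, 101, 124]]
side0 [[5, 32, 16, 14, 109]] [[11.8, 40.5]]
d27 [[7, 33, 16, 13, 108]] [[14.3, 40.2]]
```

The reader stands upright in its dock and is released, with tilt 0° and about 5 mm of sideways play. Now the short flap on the +y side: I'll travel high over to its outside.

{"api": "play_rows", "payload": {"motion": [[0, [-3, 35, 0], -1], [0, [-6, 75, 0], -2], [0, [-10, 115, 0], -3], [0, [-14, 155, 0], -4], [0, [-17, 195, 0], -5], [0, [-21, 235, 0], -6], [0, [-24, 275, 0], -7], [0, [-28, 315, 0], -8], [0, [-31, 355, 0], -9], [0, [-35, 395, 0], -9.6], [0, [-38, 435, 0], -9.6], [0, [-42, 475, 0], -9.6], [0, [-45, 515, 0], -9.6], [0, [-49, 555, 0], -9.6], [0, [-52, 595, 0], -9.6], [0, [-55, 630, 0], -9.6], [0, [-56, 650, 10], -9.6], [0, [-56, 650, 40], -9.6], [0, [-56, 650, 75], -9.6], [0, [-56, 650, 110], -9.6]], "grip_force": 20}}

```text
t: 32.2
tcp_pos: [0.6416, 0.3007, 0.2724]
eef_rot: [0.029, -3.14, 0.003]
contact_force: [0.1, -0.3, -1.6]
opening: 0.005
grasp_force: 0.0
```

{"api": "play_rows", "payload": {"motion": [[0, [0, 0, 35], 0], [0, [0, 0, 70], 0], [0, [0, 0, 80], 0], [0, [0, 0, 80], 0], [0, [0, 0, 80], 0]]}}

```text
t: 32.62
tcp_pos: [0.6425, 0.301, 0.1957]
eef_rot: [0.028, -3.141, 0.001]
contact_force: [1.1, -0.1, 0.8]
opening: 0.005
grasp_force: 0.0
```

{"api": "play_rows", "payload": {"motion": [[0, [0, -35, 0], 0], [0, [0, -65, 0], 0], [0, [0, -78, 0], 0], [0, [0, -86, 0], 0], [0, [0, -94, 0], 0], [0, [0, -102, 0], 0], [0, [0, -110, 0], 0], [0, [0, -118, 0], 0], [0, [0, -126, 0], 0], [0, [0, -134, 0], 0], [0, [0, -141, 3], 0], [0, [0, -147, 6], 0], [0, [0, -152, 11], 0], [0, [0, -156, 16], 0], [0, [0, -159, 22], 0], [0, [0, -162, 29], 0], [0, [0, -162, 29], 0]]}}

```text
t: 34.03
tcp_pos: [0.6446, 0.139, 0.165]
eef_rot: [0.029, -3.139, 0.001]
contact_force: [-0.7, -0.9, 0.4]
opening: 0.006
grasp_force: 0.0
```

{"api": "play_rows", "payload": {"motion": [[0, [0, -1, 4], 0], [0, [0, -2, 8], 0], [0, [0, -2, 11], 0], [0, [0, -2, 11], 0]]}}

```text
t: 34.37
tcp_pos: [0.6452, 0.1378, 0.1552]
eef_rot: [0.03, -3.141, 0.0]
contact_force: [-0.7, 0.4, 0.4]
opening: 0.003
grasp_force: 0.0
```

{"api": "play_rows", "payload": {"motion": [[0, [0, 0, 1], 0], [0, [0, 0, 2], 0], [0, [0, 0, 2], 0]]}}

```text
t: 34.62
tcp_pos: [0.6455, 0.1379, 0.1538]
eef_rot: [-0.029, 3.141, 0.0]
contact_force: [0.2, -0.5, -0.7]
opening: 0.003
grasp_force: 0.0
```

```bash
python3 - <<'E'
from h import *
np.set_printoptions(precision=4,suppress=True)
s=env.observe();print(s['t'],s['tcp_pos'],s['contact_force'])
a=env.grab_frame('scene')[:,:,::-1];b=env.grab_frame('side')[:,:,::-1];cv2.imwrite('pics/s30.png',a);cv2.imwrite('pics/d30.png',b)
# project expected flap corners at theta 0 and print brightness around
for th in(0,.1,.2,.3):
    for x in(.565,.73):
        X=[x,.1737-.08*np.cos(th),.125+.08*np.sin(th)];print(th,x,proj('scene',X).round(1),proj('side',X).round(1))
E
```

```text
34.6167 [0.6455 0.1379 0.1538] [ 0.1957 -0.4675 -0.6764]
0 0.565 [323.2 229.4] [268.6 178.7]
0 0.73 [294.2 278.2] [324.5 165.7]
0.1 0.565 [323.5 227.1] [268.5 176.6]
0.1 0.73 [294.4 275.9] [324.6 163.6]
0.2 0.565 [324.2 224.9] [268.4 174.3]
0.2 0.73 [294.9 273.7] [324.7 161.3]
0.3 0.565 [325.1 222.8] [268.1 171.9]
0.3 0.73 [295.8 271.7] [324.6 158.9]
```

```bash
python3 - <<'E'
from h import *
z=cv2.imread('pics/scene0.png');a=cv2.imread('pics/s30.png');p=cv2.imread('pics/side0.png');b=cv2.imread('pics/d30.png')
hs=lambda im,q:cv2.cvtColor(im[q[1]:q[1]+1,q[0]:q[0]+1],cv2.COLOR_BGR2HSV)[0,0].tolist()
for q in((262,145),(268,150),(300,135),(312,130)):print('side',q,hs(p,q),hs(b,q))
# black pixels (case) count right of the predicted free edge, scene
def bl(im):
    m=(im.max(2)<45);ys,xs=np.nonzero(m[255:292,262:330]);return xs+262,ys+255
for im in(z,a):
    x,y=bl(im);print(len(x),[(int(yy),int(x[y==yy].min()),int(x[y==yy].max())) for yy in range(258,290,4) if (y==yy).any()])
# row profiles perpendicular to free edge near +x end, -x end
for im,n in((z,'scene0'),(a,'s30')):
    for y in(240,262,270,278):print(n,y,im[y,280:350:3].max(1).tolist())
E
```

```text
side (262, 145) [8, 29, 167] [10, 33, 169]
side (268, 150) [9, 28, 171] [8, 29, 174]
side (300, 135) [9, 31, 165] [170, 8, 92]
side (312, 130) [6, 31, 167] [4, 18, 115]
507 [(258, 285, 286), (262, 280, 298), (266, 275, 309), (270, 272, 321), (274, 282, 322), (278, 293, 321), (282, 304, 319), (286, 316, 316)]
505 [(258, 285, 286), (262, 280, 298), (266, 276, 309), (270, 272, 321), (274, 282, 322), (278, 293, 321), (282, 305, 319)]
scene0 240 [200, 197, 196, 198, 198, 197, 196, 196, 198, 199, 198, 200, 198, 197, 194, 194, 195, 197, 195, 196, 194, 194, 199, 197]
scene0 262 [35, 20, 21, 47, 53, 27, 44, 116, 195, 236, 243, 244, 245, 243, 240, 239, 227, 207, 197, 194, 195, 205, 114, 223]
scene0 270 [20, 24, 88, 137, 166, 134, 111, 126, 136, 191, 105, 22, 21, 25, 60, 211, 245, 244, 243, 243, 215, 110, 234, 229]
scene0 278 [216, 222, 201, 135, 54, 23, 20, 21, 22, 20, 22, 21, 21, 24, 85, 240, 246, 243, 245, 187, 139, 211, 227, 193]
s30 240 [198, 196, 195, 198, 197, 196, 196, 196, 197, 197, 196, 198, 196, 196, 183, 189, 141, 188, 197, 209, 194, 193, 198, 196]
s30 262 [35, 20, 20, 47, 51, 28, 44, 115, 196, 236, 243, 244, 245, 243, 240, 238, 227, 206, 197, 194, 194, 205, 113, 223]
s30 270 [21, 23, 87, 135, 165, 135, 111, 125, 135, 190, 106, 21, 20, 24, 60, 211, 245, 244, 243, 243, 214, 110, 234, 228]
s30 278 [217, 221, 200, 134, 54, 25, 20, 20, 24, 20, 20, 20, 22, 24, 84, 239, 245, 243, 245, 187, 138, 211, 226, 194]
```

```bash
python3 - <<'E'
from h import *
s=env.observe();T=s['tcp_pos'];M=Ro.from_rotvec(s['eef_rot']).as_matrix()
for n,o,f in(('scene','scene0','s30'),('side','side0','d30')):
    d=cv2.absdiff(cv2.imread(f'pics/{o}.png'),cv2.imread(f'pics/{f}.png')).max(2)>30
    k=cv2.connectedComponentsWithStats(d.astype(np.uint8));print(n,[r.tolist() for r in k[2][1:] if r[4]>25])
    print('tcp',proj(n,T),'ftip',proj(n,T+[0,0,-.025]),'flap now edge mid',proj(n,[.645,.2008,.2006]),'hinge',proj(n,[.645,.1737,.125]))
im=cv2.cvtColor(cv2.imread('pics/s30.png'),cv2.COLOR_BGR2HSV)
p=proj('scene',T+[0,0,-.025]).astype(int)
for y in range(p[1]-24,p[1]+8,4):print(y,' '.join('%3d'%v for v in im[y,p[0]-24:p[0]+40:2,2]))
E
```

```text
scene [[283, 0, 169, 248, 15535], [191, 154, 13, 31, 64], [184, 159, 16, 42, 119]]
tcp [328.68339178 249.49560618] ftip [327.96657414 257.06041408] flap now edge mid [358.51480455 243.87291894] hinge [343.04111476 263.39297583]
side [[0, 0, 145, 258, 18629], [197, 0, 126, 76, 4319], [269, 72, 49, 79, 1999], [278, 75, 8, 8, 33], [277, 85, 9, 6, 30], [0, 188, 27, 77, 815], [297, 305, 7, 41, 110], [284, 306, 11, 41, 160]]
tcp [291.3375501  154.16848391] ftip [291.12440701 160.47505788] flap now edge mid [284.33770229 127.13145782] hinge [286.91637993 152.99060765]
233 199 197 197 198 198 198 196 196 193 176 183 190 178 125 178 190 195 210 206 207 218 224 220 210 196 187 180 166 123 131 177 171
237 198 199 200 197 194 195 196 197 195 186 187 190 180 138 183 190 198 211 199 192 195 197 197 197 203 209 206 133 147 228 199 165
241 195 195 197 198 196 199 198 198 199 186 186 190 162 147 188 191 208 207 194 194 195 197 198 195 200 208 142 137 227 218 182 176
245 194 193 196 197 198 199 197 195 192 192 190 189 150 150 189 196 208 199 195 194 195 196 194 198 206 151 127 219 221 187 180 178
249 194 192 195 198 196 194 193 194 192 190 193 198 196 192 192 194 195 196 195 195 195 198 198 205 150 123 214 220 182 180 181 183
253 215 202 197 194 191 190 193 193 192 190 191 193 194 193 194 194 191 192 190 193 194 196 206 150 117 215 231 198 193 191 190 189
257 245 245 244 241 235 227 215 199 195 194 195 194 192 192 191 193 193 195 192 194 196 207 163 111 201 234 198 185 184 184 186 188
261 228 240 245 245 244 244 245 245 243 239 234 228 216 202 195 193 195 193 193 197 205 166 114 200 239 215 180 178 182 185 185 185
```

```bash
python3 - <<'E'
from h import *
for n,o,f,(x0,x1,y0,y1) in(('scene','scene0','s30',(316,342,226,264)),('side','side0','d30',(278,306,128,166))):
    d=cv2.absdiff(cv2.imread(f'pics/{o}.png'),cv2.imread(f'pics/{f}.png')).max(2)
    print(n)
    for y in range(y0,y1,2):print(y,' '.join('%3d'%v for v in d[y,x0:x1]))
E
```

```text
scene
226   2   2   3   5  13  33  55  63  63  61  62  72  94 117 128 123 124 127 134 143 151 154 148 119  73  44
228   1   1   1   3   7  20  27  25  20  24  26  35  61  99 118 106  98 101 109 117 123 128 132 116  72  27
230   2   1   1   2   7  21  28  21  13  12  14  22  41  66  61  42  36  38  45  53  56  55  57  55  37  14
232   2   2   1   1   8  22  27  23  15  15  14  22  45  70  51  26  14  16  14  14  10   8   7   6   5   3
234   2   2   1   3   7  16  24  20  16  13  17  26  49  71  50  23  15  15  12   9  16  23  18   9   3   0
236   1   2   1   2   4  11  17  18  14  12  11  20  45  64  41  20  13  12  13   7  16  22  15   5   1   2
238   1   2   1   1   4  10  17  15  13  12  13  24  48  56  37  19  13  10   8  14  18  17  10   2   2   0
240   2   0   2   1   5  10  15  14  14  13  19  33  54  49  28  17  17  14   8  16  22  16   7   1   1   2
242   2   1   1   2   4   9  15  13  13  10  18  40  62  50  25  14  13  12   8  14  18   9   3   1   1   1
244   1   1   1   1   1   3   5   7   8  11  23  45  72  50  24  13  12   8  14  17   9   4   1   3   2   1
246   1   0   
[... 2466 characters left out ...]
   1
154   2   2   1   2   2   3   3   2   2   2   2   1   1   1   2   1   0   1   1   1   2   1   1   1   3   2   3   0
156   3   2   2   3   1   2   2   1   2   2   3   2   1   2   2   2   1   2   2   2   1   1   2   2   1   3   2   1
158   2   2   2   2   3   1   2   2   1   2   1   1   2   1   1   1   2   2   3   3   3   1   1   3   2   2   2   1
160   0   1   3   2   1   1   2   2   2   1   2   1   2   1   1   0   2   1   2   2   2   2   0   2   3   2   2   1
162   2   1   2   3   2   2   3   2   3   1   2   1   1   1   1   2   2   1   1   1   1   2   2   3   2   3   2   2
164   2   1   2   1   2   2   3   2   2   1   1   1   1   3   1   1   3   2   1   2   1   1   3   1   1   2   1   2
```

The flap hasn't moved. Triangulating the closed finger's bottom edge puts it level with the TCP rather than 25 mm ahead, so it passed just over the flap's edge. I'll go back out over it and repeat lower.

{"api": "play_rows", "payload": {"motion": [[0, [0, 0, -40], 0], [0, [0, 0, -80], 0], [0, [0, 10, -95], 0], [0, [0, 45, -95], 0], [0, [0, 85, -95], 0], [0, [0, 125, -95], 0], [0, [0, 155, -95], 0], [0, [0, 163, -70], 0], [0, [0, 163, -35], 0], [0, [0, 163, -5], 0], [0, [0, 163, 8], 0], [0, [0, 163, 8], 0], [0, [0, 163, 8], 0]]}}

```text
t: 35.8
tcp_pos: [0.6427, 0.3005, 0.1462]
eef_rot: [0.029, -3.141, 0.001]
contact_force: [0.1, 0.8, 0.0]
opening: 0.008
grasp_force: 0.0
```

```bash
python3 - <<'E'
from h import *
s=env.observe();T=s['tcp_pos'];print(s['t'],T,s['contact_force'],s['opening'])
for n,o,w in(('scene','scene0',12),('side','side0',12)):
    f=env.grab_frame(n)[:,:,::-1];cv2.imwrite(f'pics/{n}31.png',f);d=cv2.absdiff(cv2.imread(f'pics/{o}.png'),f).max(2)
    p=proj(n,T);q=proj(n,T+[0,0,-.025]);x,y=p.astype(int);print(n,'tcp',p.round(1),'tip',q.round(1))
    for v in range(y-8,y+20,2):print(v,x-20,' '.join('%3d'%k for k in d[v,x-20:x+21]))
E
```

```text
35.8 [0.64272901 0.30047947 0.14621487] [0.06112382 0.81765024 0.04111164] 0.008154973669371185
scene tcp [401.7 276.2] tip [399.6 283.6]
268 381   3   3   3   2   3   4   3   3   3   3   3   3   3   7  25  66  96 108 110 108 103  87  65  76  75  97 109 109 110 109 107  85  48  13   2   3   2   4   3   3   2
270 381   3   3   2   4   2   3   3   3   3   2   2   3   3   3  21  58  88 104 109 108  98  73  76  60  90 105 108 110 109 106  93  63  25   4   3   4   2   3   2   2   2
272 381   4   4   3   3   3   2   3   4   3   2   2   3   3   2   3  18  39  68  92  98  83  56  63  78 101 109 110 109 105  93  62  26   3   2   4   3   4   2   3   4   3
274 381   3   5   3   3   2   4   2   3   3   2   2   2   3   2   3   1   6  18  42  58  50  40  60  88 100  96  92  85  71  48  21   4   1   4   2   3   3   4   3   3   4
276 381   4   3   4   3   3   3   4   2   4   3   3   3   2   3   2   3   0   4   4   6   5  10  24  36  35  30  19  15   9   2   2   2   3   4   2   3   3   2   4   4   4
278 381   2   3   3   3   3   3   3   4   2   3   3   3   3   3   2   2   4   2   2   4   2   2   3   
[... 3194 characters left out ...]
   2   2   1
131 252   1   0   1   1   3   2   1   0   2   2   2   3   1   2   1   2   1   0   2   1   1   1   0   1   2   2   1   1   2   0   1   1   2   1   2   2   1   1   0   2   1
133 252   1   0   2   1   2   2   1   2   1   1   2   1   1   2   1   1   2   1   0   1   1   2   1   0   0   1   0   1   1   1   1   1   1   1   1   2   1   2   2   0   1
135 252   0   1   2   1   1   1   1   1   1   1   1   1   2   2   0   2   1   0   1   1   1   2   2   1   2   2   1   1   1   2   1   1   1   2   1   1   1   1   3   2   2
137 252   0   3   1   2   3   2   2   0   1   1   2   2   2   2   0   1   1   1   3   2   2   2   1   3   2   1   2   2   1   1   1   2   1   0   2   1   1   1   2   1   1
```

Both views confirm the closed fingertips end about 4 mm above the TCP. I'll sweep the short flap with that offset.

{"api": "play_rows", "payload": {"motion": [[0, [0, -35, -15], 0], [0, [0, -65, -15], 0], [0, [0, -78, -15], 0], [0, [0, -86, -15], 0], [0, [0, -94, -15], 0], [0, [0, -102, -15], 0], [0, [0, -110, -15], 0], [0, [0, -118, -15], 0], [0, [0, -126, -15], 0], [0, [0, -133, -15], 0], [0, [0, -140, -13.5], 0], [0, [0, -146, -11], 0], [0, [0, -151, -6], 0], [0, [0, -155, -1], 0], [0, [0, -158, 5], 0], [0, [0, -160, 10], 0], [0, [0, -161, 14], 0], [0, [0, -161, 14], 0]]}}

```text
t: 37.4
tcp_pos: [0.6449, 0.1392, 0.1306]
eef_rot: [0.029, -3.14, 0.001]
contact_force: [-0.3, 0.8, 0.4]
opening: 0.008
grasp_force: 0.0
```

```bash
cat > f.py <<'E'
from h import *
s=env.observe();print(s['t'],s['tcp_pos'].round(4),s['contact_force'].round(1))
b=env.grab_frame('side')[:,:,::-1];a=env.grab_frame('scene')[:,:,::-1]
import sys;cv2.imwrite(f'pics/a{sys.argv[1]}.png',a);cv2.imwrite(f'pics/b{sys.argv[1]}.png',b)
hs=lambda im,q:cv2.cvtColor(im[q[1]:q[1]+1,q[0]:q[0]+1].copy(),cv2.COLOR_BGR2HSV)[0,0].tolist()
print('side old flap spots',[hs(b,q) for q in((262,145),(258,138),(312,130))])
m=a.max(2)<45;ys,xs=np.nonzero(m[255:292,262:330]);print('case px',len(xs),'max col',[(y+255,int(xs[ys==y].max())+262) for y in range(3,34,5) if (ys==y).any()])
E
python3 f.py 32
```

```text
37.4 [0.6449 0.1392 0.1306] [-0.3  0.8  0.4]
side old flap spots [[12, 155, 184], [12, 157, 182], [13, 158, 194]]
case px 242 max col [(258, 286), (263, 299), (268, 283), (273, 291), (278, 299), (283, 307)]
```

The flap has swung over. I'll press it flat.

{"api": "play_rows", "payload": {"motion": [[0, [0, 0, 3], 0], [0, [0, 0, 6], 0], [0, [0, 0, 8], 0], [0, [0, 0, 8], 0]]}}

```text
t: 37.83
tcp_pos: [0.6454, 0.1397, 0.1235]
eef_rot: [0.029, -3.141, 0.0]
contact_force: [0.1, -0.3, 0.2]
opening: 0.006
grasp_force: 0.0
```

{"api": "play_rows", "payload": {"motion": [[0, [0, 0, 1], 0], [0, [0, 0, 2], 0], [0, [0, 0, 2], 0]]}}

```text
t: 38.08
tcp_pos: [0.6454, 0.1396, 0.1217]
eef_rot: [0.029, -3.141, 0.0]
contact_force: [0.3, -0.1, 0.3]
opening: 0.008
grasp_force: 0.3
```

{"api": "play_rows", "payload": {"motion": [[0, [0, 0, 1], 0], [0, [0, 0, 2], 0], [0, [0, 0, 2], 0]]}}

```text
t: 38.33
tcp_pos: [0.6454, 0.1396, 0.1197]
eef_rot: [-0.029, 3.141, -0.0]
contact_force: [0.5, -0.2, 0.9]
opening: 0.005
grasp_force: 0.5
```

{"api": "play_rows", "payload": {"motion": [[0, [0, 0, 1], 0], [0, [0, 0, 2], 0], [0, [0, 0, 2], 0]]}}

```text
t: 38.58
tcp_pos: [0.6454, 0.1396, 0.1177]
eef_rot: [-0.029, 3.141, -0.0]
contact_force: [0.3, -2.0, 0.9]
opening: 0.003
grasp_force: 0.4
```

```bash
python3 f.py 33; python3 - <<'E'
from h import *
im=cv2.imread('pics/a33.png').max(2)
# free-edge of the short flap in the scene view: along the row, dark case / label ends where the flap begins
for th in(0,.05,.1,.15):print(th,[proj('scene',[x,.1737-.08*np.cos(th)+.001,.127+.08*np.sin(th)]).round(1).tolist() for x in(.565,.65,.68,.73)])
for y in range(256,290,3):print(y,im[y,276:324:2].tolist())
E
```

```text
38.5833 [0.6454 0.1396 0.1177] [ 0.3 -2.   0.9]
side old flap spots [[12, 152, 184], [12, 157, 182], [12, 155, 194]]
case px 208 max col [(258, 286), (263, 300), (268, 283), (273, 291)]
0 [[323.6, 229.0], [309.5, 252.8], [304.1, 261.8], [294.6, 277.8]]
0.05 [[323.7, 227.8], [309.6, 251.6], [304.2, 260.6], [294.7, 276.6]]
0.1 [[323.9, 226.6], [309.7, 250.4], [304.3, 259.5], [294.8, 275.5]]
0.15 [[324.2, 225.5], [310.0, 249.3], [304.6, 258.4], [295.0, 274.3]]
256 [245, 244, 242, 231, 184, 195, 225, 238, 242, 243, 242, 242, 242, 244, 242, 240, 241, 244, 244, 244, 244, 245, 245, 239]
259 [245, 240, 198, 80, 23, 20, 31, 58, 111, 164, 210, 232, 240, 243, 245, 245, 243, 245, 246, 245, 243, 244, 244, 245]
262 [218, 122, 34, 20, 20, 19, 30, 61, 51, 31, 26, 42, 85, 168, 240, 244, 245, 246, 246, 247, 246, 245, 244, 243]
265 [49, 21, 19, 20, 23, 59, 135, 164, 164, 164, 141, 105, 93, 207, 244, 245, 245, 245, 244, 244, 246, 246, 245, 245]
268 [19, 20, 19, 21, 70, 163, 155, 124, 122, 128, 129, 154, 213, 242, 244, 245, 245, 246, 245, 244, 245, 244, 245, 245]
271 [22, 21, 20, 19, 23, 39, 65, 119, 150, 161, 150, 191, 240, 245, 245, 244, 245, 244, 243, 244, 246, 245, 245, 245]
274 [178, 129, 68, 37, 25, 19, 20, 20, 24, 44, 157, 240, 246, 246, 245, 243, 244, 244, 244, 245, 246, 245, 244, 245]
277 [207, 214, 217, 211, 177, 134, 84, 44, 28, 108, 230, 246, 246, 246, 245, 245, 244, 244, 246, 246, 245, 246, 245, 246]
280 [195, 196, 195, 199, 205, 214, 221, 210, 186, 186, 219, 236, 243, 245, 245, 245, 245, 245, 245, 245, 244, 245, 245, 245]
283 [195, 195, 196, 192, 193, 193, 192, 193, 199, 207, 217, 221, 225, 226, 233, 239, 244, 246, 247, 246, 246, 247, 247, 246]
286 [195, 196, 197, 197, 193, 193, 194, 193, 194, 192, 192, 195, 199, 209, 220, 229, 229, 233, 235, 238, 243, 245, 245, 245]
289 [195, 194, 190, 192, 193, 193, 192, 191, 196, 194, 193, 195, 192, 193, 191, 192, 196, 207, 217, 227, 229, 228, 234, 240]
```

{"api": "play_rows", "payload": {"motion": [[0, [0, 0, 1], 0], [0, [0, 0, 2], 0], [0, [0, 0, 2], 0]]}}

```text
t: 38.93
tcp_pos: [0.6453, 0.1398, 0.1156]
eef_rot: [0.029, -3.141, 0.0]
contact_force: [-0.2, -0.6, 0.2]
opening: 0.004
grasp_force: 0.1
```

{"api": "play_rows", "payload": {"motion": [[0, [0, 0, 1], 0], [0, [0, 0, 2], 0], [0, [0, 0, 2], 0]]}}

```text
t: 39.18
tcp_pos: [0.6454, 0.1398, 0.1152]
eef_rot: [-0.029, 3.141, 0.001]
contact_force: [-4.1, -0.9, 13.8]
opening: 0.006
grasp_force: 6.9
```

{"api": "play_rows", "payload": {"motion": [[0, [0, 0, 1], 0], [0, [0, 0, 2], 0], [0, [0, 0, 2], 0]]}}

```text
t: 39.43
tcp_pos: [0.6455, 0.1398, 0.115]
eef_rot: [-0.029, 3.14, 0.001]
contact_force: [-9.8, -2.4, 30.0]
opening: 0.007
grasp_force: 14.6
```

The short flap is flat (hard contact). Next I'll go up and over the long flap to its outside, turning the gripper 90° so its narrow side faces the flap.

{"api": "play_rows", "payload": {"motion": [[0, [0, 0, -20], 0], [0, [0, 0, -55], 0], [0, [0, 0, -90], 0], [0, [0, 0, -130], 0], [0, [0, 0, -170], 0], [0, [0, 0, -205], 7], [0, [0, 0, -225], 14], [0, [0, -20, -225], 21], [0, [0, -55, -225], 28], [0, [0, -90, -225], 35], [0, [0, -125, -225], 42], [0, [0, -160, -225], 49], [0, [0, -195, -225], 56], [0, [0, -225, -225], 63], [0, [0, -250, -225], 70], [0, [0, -268, -225], 77], [0, [0, -268, -225], 84], [0, [0, -268, -225], 90], [0, [0, -268, -225], 90], [0, [0, -268, -225], 90]]}}

```text
t: 41.1
tcp_pos: [0.6504, -0.1277, 0.3365]
eef_rot: [-2.196, -2.246, 0.001]
contact_force: [0.5, 0.1, 0.4]
opening: 0.008
grasp_force: 0.0
```

```bash
python3 f.py 34; python3 - <<'E'
from h import *
s=env.observe();print(s['q'].round(2),Ro.from_rotvec(s['eef_rot']).as_matrix().round(3).tolist(),s['tcp_pos'])
im=cv2.imread('pics/a34.png').max(2)
for y in range(265,280,3):print(y,im[y,284:312:2].tolist())
E
```

```text
41.1 [ 0.6504 -0.1277  0.3365] [0.5 0.1 0.4]
side old flap spots [[12, 154, 186], [12, 157, 185], [8, 33, 61]]
case px 210 max col [(258, 286), (263, 300), (268, 283), (273, 291)]
[-0.27  0.46  0.59  1.62 -0.27  1.15  0.41] [[-0.023, 1.0, -0.0], [1.0, 0.023, 0.0], [0.0, -0.0, -1.0]] [ 0.65045599 -0.12765121  0.33671268]
265 [23, 61, 136, 165, 166, 167, 142, 104, 77, 176, 240, 243, 244, 244]
268 [70, 166, 156, 124, 123, 129, 130, 153, 203, 238, 244, 244, 244, 243]
271 [21, 37, 66, 119, 151, 163, 149, 164, 235, 243, 244, 243, 244, 242]
274 [25, 21, 19, 21, 25, 39, 124, 231, 243, 244, 243, 242, 243, 243]
277 [179, 136, 86, 44, 26, 71, 206, 242, 244, 244, 243, 242, 242, 242]
```

The short flap stays flat. Now I'll lower outside the long flap and sweep it over.

{"api": "play_rows", "payload": {"motion": [[0, [0, 0, 35], 0], [0, [0, 0, 75], 0], [0, [10, 0, 105], 0], [0, [35, 0, 108], 0], [0, [50, 0, 108], 0], [0, [60, 0, 108], 0], [0, [70, 0, 108], 0], [0, [80, 0, 108], 0], [0, [90, 0, 108], 0], [0, [100, 0, 108], 0], [0, [110, 0, 108], 0], [0, [120, 0, 108], 0], [0, [129, 0, 111], 0], [0, [138, 0, 115], 0], [0, [146, 0, 119], 0], [0, [154, 0, 125], 0], [0, [162, 0, 131], 0], [0, [169, 0, 137], 0], [0, [175, 0, 144], 0], [0, [175, 0, 144], 0]]}}

```text
t: 42.87
tcp_pos: [0.6463, 0.0486, 0.1909]
eef_rot: [-2.197, -2.243, 0.002]
contact_force: [-0.4, -0.8, -0.6]
opening: 0.006
grasp_force: 0.0
```

```bash
python3 f.py 35; python3 - <<'E'
from h import *
# is the long flap gone from its old place in both views, where is it now
h=cv2.cvtColor(cv2.imread('pics/a35.png'),cv2.COLOR_BGR2HSV)
print([h[y,x].tolist() for x,y in((250,175),(230,200),(245,220),(262,180))])
for th in(30,40,50,60):
    t=np.radians(th);print(th,[proj('scene',[x,-.0303+.15*np.cos(t),.1295+.15*np.sin(t)]).round(0).tolist() for x in(.57,.73)])
E
```

```text
42.8667 [0.6463 0.0486 0.1909] [-0.4 -0.8 -0.6]
side old flap spots [[12, 154, 184], [12, 156, 182], [18, 36, 154]]
case px 207 max col [(258, 285), (263, 300), (268, 283), (273, 291)]
[[12, 196, 177], [13, 199, 187], [13, 200, 182], [12, 196, 180]]
30 [[327.0, 207.0], [297.0, 254.0]]
40 [[321.0, 198.0], [291.0, 245.0]]
50 [[314.0, 189.0], [282.0, 235.0]]
60 [[305.0, 181.0], [272.0, 227.0]]
```

{"api": "play_rows", "payload": {"motion": [[0, [6, 0, 7], 0], [0, [12, 0, 15], 0], [0, [17, 0, 24], 0], [0, [21, 0, 33], 0], [0, [24, 0, 42], 0], [0, [26, 0, 51], 0], [0, [28, 0, 60], 0], [0, [29, 0, 66], 0], [0, [29, 0, 68], 0], [0, [29, 0, 68], 0]]}}

```text
t: 43.8
tcp_pos: [0.6462, 0.0756, 0.1241]
eef_rot: [-2.2, -2.241, 0.002]
contact_force: [-0.3, -0.1, 0.3]
opening: 0.005
grasp_force: 0.0
```

{"api": "play_rows", "payload": {"motion": [[0, [0, 0, 1], 0], [0, [0, 0, 2], 0], [0, [0, 0, 2], 0]]}}

```text
t: 44.05
tcp_pos: [0.6468, 0.0755, 0.1231]
eef_rot: [2.201, 2.241, 0.001]
contact_force: [0.1, 0.1, 0.3]
opening: 0.004
grasp_force: 0.0
```

{"api": "play_rows", "payload": {"motion": [[0, [0, 0, 1], 0], [0, [0, 0, 1.5], 0], [0, [0, 0, 1.5], 0]]}}

```text
t: 44.3
tcp_pos: [0.6467, 0.0757, 0.1214]
eef_rot: [2.201, 2.242, 0.0]
contact_force: [0.5, -0.4, 1.3]
opening: 0.008
grasp_force: 0.2
```

{"api": "play_rows", "payload": {"motion": [[0, [0, 0, 1], 0], [0, [0, 0, 1.5], 0], [0, [0, 0, 1.5], 0]]}}

```text
t: 44.55
tcp_pos: [0.6467, 0.0757, 0.1199]
eef_rot: [2.201, 2.242, 0.0]
contact_force: [0.0, -1.2, 1.3]
opening: 0.007
grasp_force: 0.5
```

{"api": "play_rows", "payload": {"motion": [[0, [0, 0, 1], 0], [0, [0, 0, 1.5], 0], [0, [0, 0, 1.5], 0]]}}

```text
t: 44.8
tcp_pos: [0.6468, 0.0757, 0.1195]
eef_rot: [-2.201, -2.242, -0.002]
contact_force: [-4.1, 0.1, 12.4]
opening: 0.004
grasp_force: 6.1
```

It's hard against flat. One more small press, then retreat straight up and verify.

{"api": "play_rows", "payload": {"motion": [[0, [0, 0, 1], 0], [0, [0, 0, 1], 0], [0, [0, 0, -10], 0], [0, [0, 0, -40], 0], [0, [0, 0, -80], 0], [0, [0, 0, -120], 0], [0, [0, 0, -160], 0], [0, [0, 0, -200], 0], [0, [0, 0, -230], 0], [0, [-30, 0, -250], 0], [0, [-70, 0, -250], 0], [0, [-110, 0, -250], 0], [0, [-110, 0, -250], 0], [0, [-110, 0, -250], 0]]}}

```text
t: 45.97
tcp_pos: [0.6481, -0.0374, 0.3689]
eef_rot: [2.206, 2.236, -0.0]
contact_force: [0.7, 0.6, -0.0]
opening: 0.005
grasp_force: 0.0
```

```bash
python3 f.py 36; python3 - <<'E'
from h import *
a=cv2.imread('pics/a36.png');b=cv2.imread('pics/b36.png')
# long-flap free edge (y=.1197,z~.1315) in scene: step along columns across it; carton top outline
for th in(0,.05,.1,.2):
    print(th,'scene',[proj('scene',[x,-.0303+.15*np.cos(th),.1315+.15*np.sin(th)]).round(1).tolist() for x in(.565,.62,.68,.735)],'side',[proj('side',[x,-.0303+.15*np.cos(th),.1315+.15*np.sin(th)]).round(1).tolist() for x in(.565,.735)])
g=a.max(2).astype(int)
for y in(235,245,255,265,275,285):print(y,g[y,286:346:2].tolist())
g=b.max(2).astype(int)
for x in(275,285,300,310):print('side col',x,g[140:186:2,x].tolist())
for n,o in(('a36','scene0'),('b36','side0')):
    d=cv2.absdiff(cv2.imread(f'pics/{n}.png'),cv2.imread(f'pics/{o}.png')).max(2)>40
    k=cv2.connectedComponentsWithStats(d.astype(np.uint8));print(n,[r.tolist() for r in k[2][1:] if r[4]>20])
E
```

```text
45.9667 [ 0.6481 -0.0374  0.3689] [ 0.7  0.6 -0. ]
side old flap spots [[12, 152, 184], [12, 153, 182], [12, 141, 181]]
case px 0 max col []
0 scene [[333.5, 230.8], [324.8, 246.2], [314.5, 264.2], [304.4, 282.2]] side [[265.8, 170.5], [323.0, 157.4]]
0.05 scene [[333.6, 228.6], [324.9, 243.9], [314.6, 262.0], [304.4, 279.9]] side [[265.8, 168.7], [323.2, 155.5]]
0.1 scene [[333.7, 226.2], [324.9, 241.6], [314.5, 259.6], [304.2, 277.5]] side [[265.8, 167.0], [323.5, 153.8]]
0.2 scene [[333.2, 221.4], [324.3, 236.7], [313.8, 254.7], [303.4, 272.6]] side [[266.0, 163.8], [324.1, 150.5]]
235 [245, 245, 245, 245, 246, 246, 246, 245, 246, 247, 247, 247, 247, 246, 246, 247, 247, 247, 247, 246, 245, 246, 245, 245, 245, 246, 245, 245, 246, 247]
245 [244, 245, 246, 245, 246, 245, 244, 245, 246, 247, 246, 246, 245, 246, 247, 246, 247, 246, 245, 244, 243, 245, 245, 245, 246, 247, 247, 246, 245, 246]
255 [244, 244, 243, 244, 243, 243, 244, 245, 246, 245, 246, 245, 243, 244, 245, 245, 244, 242, 244, 246, 246, 246, 246, 245, 244, 244, 245, 246, 244, 237]
265 [245, 244, 245, 244, 245, 244, 245, 245
[... 769 characters left out ...]
239, 240, 239, 240, 238, 241, 240, 239]
side col 310 [179, 172, 166, 211, 227, 238, 239, 239, 238, 239, 239, 239, 239, 239, 238, 239, 237, 237, 238, 238, 236, 238, 238]
a36 [[206, 0, 85, 147, 6434], [336, 0, 115, 114, 5485], [396, 47, 7, 9, 38], [374, 82, 12, 27, 143], [387, 94, 3, 10, 21], [346, 96, 5, 7, 24], [219, 159, 60, 103, 3199], [185, 162, 12, 38, 71], [279, 210, 94, 82, 3002], [269, 256, 57, 33, 1057]]
b36 [[0, 0, 31, 78, 2135], [2, 0, 115, 222, 7668], [283, 0, 16, 19, 94], [293, 0, 7, 5, 22], [300, 0, 59, 29, 1172], [253, 23, 118, 191, 9505], [79, 28, 11, 7, 39], [0, 192, 15, 28, 160], [25, 209, 43, 49, 1284], [0, 224, 26, 41, 400], [297, 305, 7, 41, 102], [284, 306, 11, 41, 126]]
```

All checks agree: no case is visible, both flaps are flat, the reader stands in the dock, and no bystander has changed. Handing in.

```bash
python3 -c "
from cell import env
print(env.hand_in())"
```

```text
the job is handed in; nothing more can be done
None
```

I handed the job in at about 46 s: label scanned, reader back upright on its dock (about 5 mm off centre) and let go, then the short flap and the long flap over it pressed flat; the hand-in gave no verdict, the reader sat about 1.7° off square (est. 23.3° against 25°), and an early slip dragged it out of the dock hole before I reset it.

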